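# Pull the push-on red knob off a lock with the fork puller

## Task

Take the fork puller with the orange handle, slide its fork in under the red knob on the lock until you feel the black stop in the slot press lightly against the knob's neck, and pull straight up until the knob pops off its post. Then set the red knob down upright on the green-edged parts mat and let go, leaving the puller standing upright too. Parts mar easily, so never push or pull hard with the puller, do not touch the red knob with the gripper, and leave the black knob and the other things where they are.

Things in the scene. Friction and masses are not known exactly. Their poses are not given: they have to be found in the camera images.
- puller_grip (a point): Middle of the fork puller's orange handle: upright bar 26 mm (x) by 20 mm (y), from 36 to 98 mm over the fork's underside; this point is on its axis, 66 mm over the underside. x: the way the fork opens (to the tine tips); z up. Steel C-shaped puller, about 220 g, standing on its flat fork. Spine 30 mm wide, 28 to 36 mm behind the handle axis (-x); top arm 28 to 36 mm up; open in front and at the sides.
- puller_fork (a point): On the puller's handle axis, level with the tines' top, 5 mm over its underside; axes as puller_grip. Two tines 5 mm thick, 8 mm wide, along +x, 27 mm apart. At the slot's closed end a black stop, 14 mm wide, sits firmly wherever it was last set: its face is 8 to 17 mm behind this point, different each time and not measured. The fork is 43 mm wide and reaches 36 mm behind.
- puller_tip (a point): Middle between the ends of the two tines, 29 mm ahead of puller_fork; axes as puller_grip. The last 8 mm flare slightly outwards as a lead-in. On each tine, 20 to 24 mm ahead of puller_fork, a small lip stands 3.5 mm above the tine, so the fork is 8.5 mm high there; with the stop against the knob's neck the lips are clear beyond the head, and the knob sits under the handle.
- red_knob_mid (a point): Red push-on knob, 35 g, 22 mm tall: below a round neck 24 mm across and 10 mm tall, above a round head 40 mm across and 12 mm thick. This point is on its axis, half-way up, 11 mm over the neck's foot; z up. It starts fully home on one of the lock's two posts, its foot on the lock's top face, so the free height under its head is 10 mm.
- red_knob_foot (a point): Foot of the red knob's neck, on its axis, 11 mm under red_knob_mid; z up. Its socket, 17 mm deep, is held on the post by sprung jaws, by friction: it takes about 6 to 15 N straight up to move and comes free after about 12 mm. On the post it gives sideways by less than 1 mm. Pushed hard from the side it binds and pulls off harder, so ease the fork back a little before pulling.
- black_knob_mid (a point): The same knob in black, on the other post, 100 mm from the red one; same point. To be left in place. Which post carries which knob varies.
- lock_top (a point): Centre of the flat top face of the lock: a rigid fixed aluminium case, 110 mm (x) by 220 mm (y), its top 25 to 45 mm above the bench (z up). The two posts stand on its y axis, 50 mm either side of the centre. Heights read here are good only to a couple of millimetres: find the face by feel.
- mat_top (a point): Centre of the top face of the fixed parts mat, black with a green edge, 160 x 160 mm, its top 4 mm above the bench; z up.
- padlock_mid (a point): Loose brass padlock standing on the bench, body 45 x 26 x 36 mm, with a shackle to 66 mm height; centre of its body. Not to be moved.
- screwdriver: Loose screwdriver lying on the bench. Not to be moved.
- pin_box: Loose open blue plastic box for lock pins, 90 x 70 x 30 mm; centre of its underside. Not to be moved.
Not all that is in view belongs to the job. What is shaped like the part that bears puller_grip but yellow is not meant.

How it is judged:
By the outcome, as a careful person would: the job done as asked, in the order asked, and still so for the second after the job is handed in, with the robot touching nothing.
It also fails if it takes over 62 s, if anything falls off the work surface, if the arm or the gripper's body presses on something with over 40 N, if the wrist force passes 120 N, or if a joint passes its speed limit or range.

## Robot

A 7-joint arm with a two-finger parallel gripper is mounted at the origin on the work surface. World frame = base frame: x ahead of the robot, y to its left, z up, the work surface at z = 0. Lengths are in m, angles in degrees, forces in N, time in s.
With the tool pointing down it reaches from about 0.4 to 0.85 m from the base axis. Payload 6.9 kg.
Tool frame: the origin (TCP) lies at the very end of the fingers, on their centre line; the grasp point (between the pads) lies 19 mm behind it (manip.grip_depth is the distance from the TCP to the grasp point, in m); z points along the fingers, y is the direction in which the jaws open and shut (so a half turn about z gives the same grasp; the last joint's range is limited). The gripper opens to 85 mm and grips with 20 to 120 N. Pads are 22 mm wide; open, the fingers measure 114 mm over their backs; the gripper's body (76 mm by 85 mm) begins 54 mm behind the grasp point. The pads swing forward as they close: fully open they stand 13 mm farther back than shut.
Start: joints at [-60.075, 29.078, -13.613, 85.955, 7.202, 65.827, -8.869], TCP at [0.253, 0.571, 0.231] pointing down, gripper open.
Joint ranges: [-176.47, 176.47], [-13.61, 117.27], [-81.72, 77.17], [0.22, 143.17], [-87.28, 267.28], [10, 112.55], [-165.47, 165.47]. Speed limits (degrees/s): [136.94, 136.94, 180, 180, 180, 180, 180].

## Interface

Orientations are given as [roll, pitch, yaw] about the fixed x, y, z axes, in that order (R = Rz(yaw) Ry(pitch) Rx(roll)).
In Python, from rig import sensors, eyes, manip gives the robot as it stands. The module is installed in compiled form; this text tells all that it offers.
- The arm moves only by the tool drive_tool, never from a script. Its argument "commands" is a list of rows, each a list of 3 entries, a list of its own where there are three numbers: the shift along the world's x, y, z in mm, then the turn, a rotation vector about the world's x, y, z in degrees, then the opening, from 0 (shut) to 1 (fully open). In form: [[[x, y, z], [wx, wy, wz], jaw], ...]. A call has 1 to 12 rows; each row shifts and turns the pose as measured when the row begins; what a row does not reach is not made up. A row lasts 1/12 s, in which the tool goes at most 41.7 mm and 7.16 degrees, less where a joint would pass 70% of its speed; a pose out of reach is approached as far as the arm can. A call is refused whole if a number of a shift passes 41.7 or a number of a turn 7.16, either way. A call with a gripper value outside its range is refused whole. The fingers move at their own pace and stop on an object; "grip_force" is the grip in N (left out, the last holds). Time passes only in rows, so rows that do not move let the fingers close. It gives the time, the measured TCP pose, the force and the opening at its end, in the units of the state.
- sensors.get_obs(): the state, without advancing time (a new reading comes with each control period).
- eyes.grab_frame(name): name is "scene" or "side" or "wrist"; returns a dict with "frame" (400x640x3 uint8, blue, green, red), "K" (3x3 intrinsics, pixels), "world_to_cam" (4x4, takes a point from world to camera coordinates). Camera axes: x right, y up, looking along -z (the intrinsics and any distortion apply to the point x, -y, -z); pixel columns grow to the right and rows downward; lengths in m; the calibration is good to about 2 mm. A picture is of the moment at which its call begins. There is no depth.
- manip.finish_job(): hands the job in, once; it reports no verdict.
The state is a dict: "time": time; "joints": joint angles; "qd": joint speeds; "joint_efforts": joint torques, N m; "eef_pos": TCP position; "tool_rot": TCP orientation; "force": force on the tool from outside, world axes, zero at the start; "wrist_torque": the same for the moment, N m; "finger_gap": finger opening in m.
Only numpy, scipy, OpenCV 4.12 (cv2) and the standard library are available. Lean on these libraries where they do the work, as an engineer would, in place of code of your own. Each camera call takes 0.05 s, during which the arm holds its last target.

## Working session

There is one attempt and no reset: what is moved stays moved. The work goes in short steps, Python scripts to look and compute and a tool call to move; the robot and the scene stay as the last step left them, time stands still between calls to the robot, and variables do not carry over. Pictures are saved under pics/ and viewed, and the job is handed in when it is done.

Besides the shell and the picture viewer there is one more tool, called after ">>>" as name(argument=value, ...) on one line, values as JSON. drive_tool: Moves the arm, as the interface text tells. Its arguments: {"type":"object","properties":{"commands":{"type":"array","items":{"type":"array"}},"grip_force":{"type":"number"}},"required":["commands"]}

```bash
mkdir -p pics
cat > h.py <<'E'
import numpy as np, cv2
from rig import sensors, eyes, manip
def snap(n,f):
    d=eyes.grab_frame(n); cv2.imwrite('pics/'+f+'.png',d['frame']); np.savez('pics/'+f+'.npz',K=d['K'],T=d['world_to_cam']); return d
def ray(f,u,v):
    d=np.load('pics/'+f+'.npz'); K,T=d['K'],d['T']
    p=np.linalg.inv(K)@[u,v,1]; c=np.array([p[0],-p[1],-1]); R=T[:3,:3]
    return -R.T@T[:3,3], R.T@c
def onz(f,u,v,z):
    o,d=ray(f,u,v); return o+d*(z-o[2])/d[2]
def proj(f,P):
    d=np.load('pics/'+f+'.npz'); K,T=d['K'],d['T']
    c=T[:3,:3]@np.array(P)+T[:3,3]; q=K@[c[0],-c[1],-c[2]]; return q[:2]/q[2]
def tri(*obs):
    A=np.zeros((3,3));b=np.zeros(3)
    L=[]
    for f,u,v in obs:
        o,d=ray(f,u,v); d=d/np.linalg.norm(d); M=np.eye(3)-np.outer(d,d); A+=M;b+=M@o; L.append((o,d))
    x=np.linalg.solve(A,b); return x,[np.linalg.norm(np.cross(x-o,d)) for o,d in L]
def crop(f,x0,y0,x1,y1,s,out):
    im=cv2.imread('pics/'+f+'.png')[y0:y1,x0:x1]; cv2.imwrite('pics/'+out+'.png',cv2.resize(im,None,fx=s,fy=s,interpolation=cv2.INTER_CUBIC))
E
python3 - <<'E'
from h import *
for n in ['scene','side','wrist']: 
    d=snap(n,n+'0')
    print(n,np.round(d['K'],1).tolist(),np.round(np.linalg.inv(d['world_to_cam']),3).tolist())
print(sensors.get_obs())
E
```

```text
scene [[420.1, 0.0, 312.7], [0.0, 420.1, 199.9], [0.0, 0.0, 1.0]] [[-0.625, -0.527, 0.577, 1.186], [0.781, -0.404, 0.476, 0.534], [-0.018, 0.748, 0.664, 0.717], [0.0, 0.0, 0.0, 1.0]]
side [[385.4, 0.0, 318.1], [0.0, 385.4, 197.7], [0.0, 0.0, 1.0]] [[0.998, 0.021, -0.063, 0.575], [-0.064, 0.596, -0.801, -0.649], [0.021, 0.803, 0.596, 0.616], [0.0, 0.0, 0.0, 1.0]]
wrist [[277.4, 0.0, 315.9], [0.0, 277.4, 200.3], [0.0, 0.0, 1.0]] [[0.405, -0.87, -0.282, 0.181], [0.914, 0.386, 0.125, 0.603], [0.0, -0.308, 0.951, 0.374], [0.0, 0.0, 0.0, 1.0]]
{'time': 0.15, 'joints': array([-60.07408425,  29.11581916, -13.61088769,  85.99402031,
         7.20266267,  65.82594948,  -8.87050176]), 'qd': array([-0.05994895, -0.0997445 , -0.16252594, -0.33895359, -0.05793948,
        0.0448159 , -0.10424767]), 'joint_efforts': array([-1.60448726e-03, -6.21004772e+01, -2.18918055e+00, -2.49842817e+01,
        1.26720947e-02,  9.03574051e-03, -1.24330379e-05]), 'eef_pos': array([0.25293492, 0.5711361 , 0.23062452]), 'tool_rot': array([-1.79922993e+02,  9.91119798e-04,  1.56118742e+02]), 'force': array([0.20154224, 0.62456798, 0.12662005]), 'wrist_torque': array([0.04740337, 0.06269561, 0.07459073]), 'finger_gap': 0.08520415623934802}
```

View pics/scene0.png

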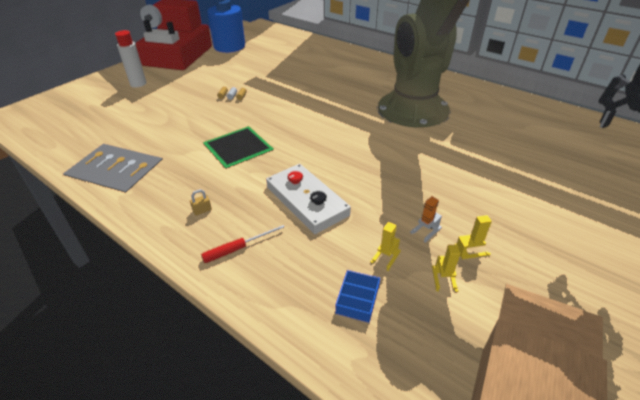

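View pics/side0.png

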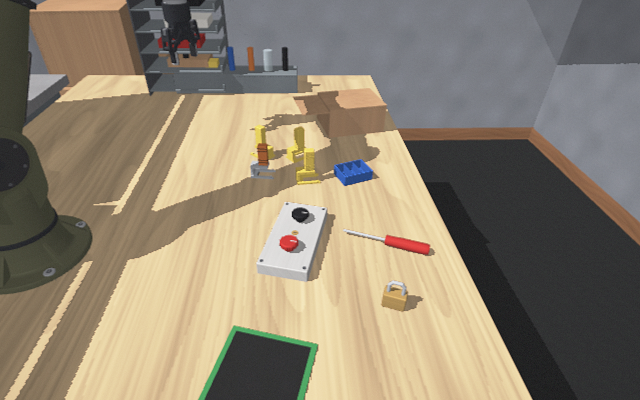

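View pics/wrist0.png

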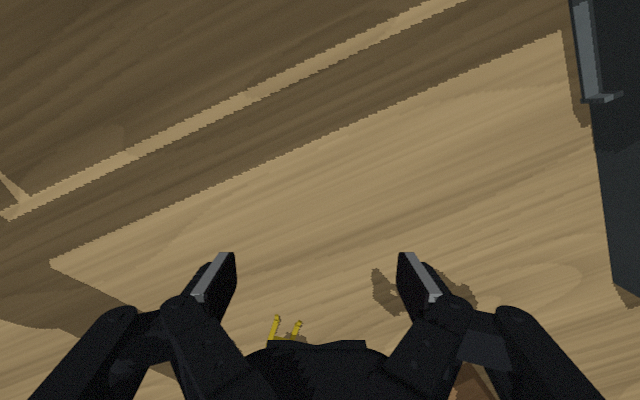

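Pullers: the orange-brown one is at scene (430,212) and side (263,155). The yellow ones at scene (388,245), (447,268) and (480,237) are decoys. Next I confirm this in crops.

Run:
```python
from h import *
crop('scene0',360,180,500,300,5,'c1'); crop('side0',230,110,390,200,5,'c2'); crop('scene0',190,110,360,240,4.5,'c3'); crop('side0',190,190,450,400,3,'c4')
```

```text
(no output)
```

View pics/c1.png

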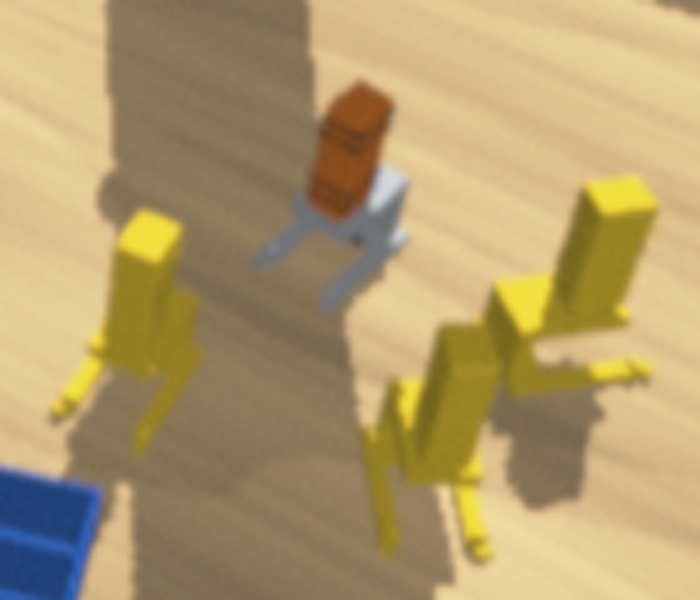

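View pics/c2.png

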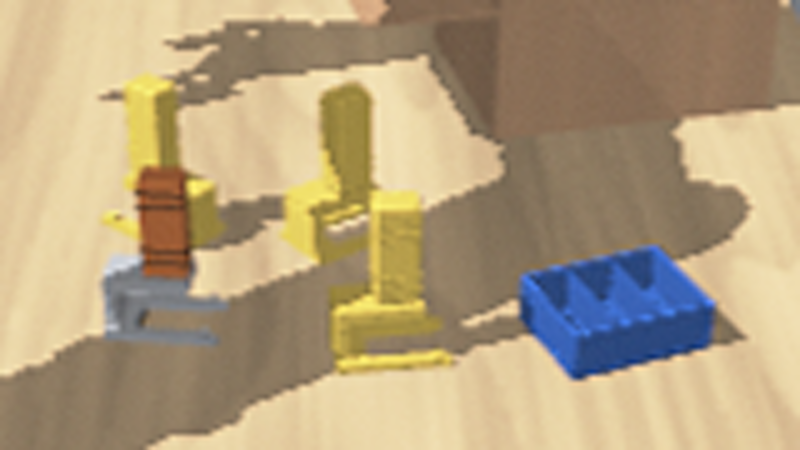

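View pics/c3.png

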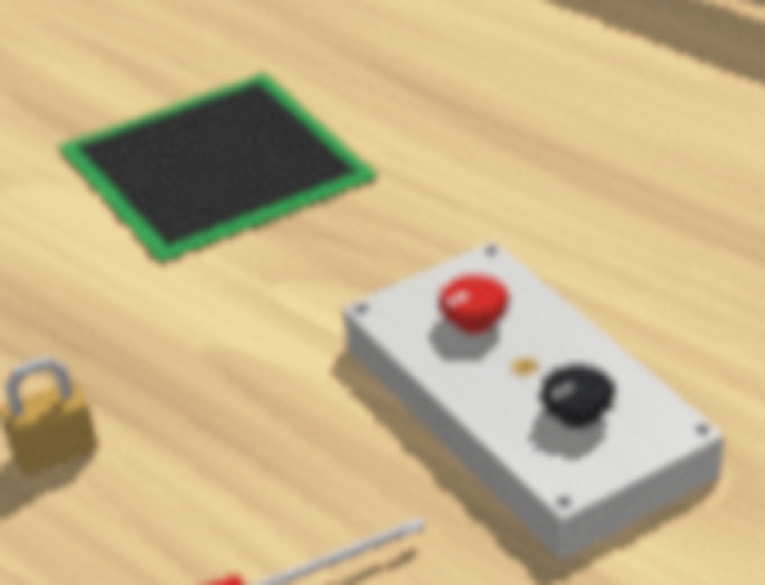

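View pics/c4.png

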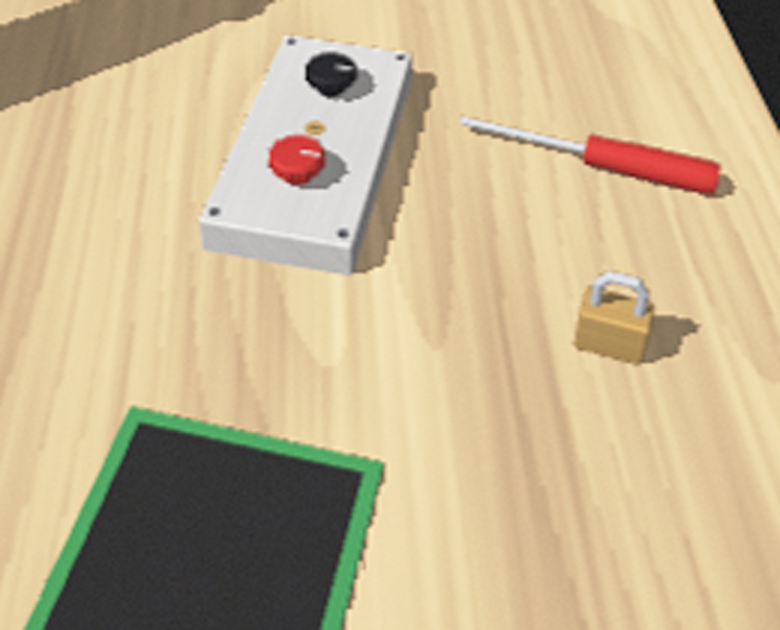

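Run:
```python
from h import *
a=onz('scene0',412,232,.004);b=onz('scene0',426,240.5,.004);print('tips scene',a,b,np.linalg.norm(a-b))
c=onz('side0',274.6,170.8,.004);d=onz('side0',273,177.8,.004);print('tips side',c,d)
print('top scene',onz('scene0',432.5,199,.098),'side',onz('side0',262.6,144.8,.098))
print('tri top',tri(('scene0',432.5,199),('side0',262.6,144.8)))
m=(a+b)/2; n=(a-b); print('yaw',np.degrees(np.arctan2(n[1],n[0]))-90)
S=lambda x,y:(190+x/4.5,110+y/4.5); D=lambda x,y:(190+x/3,190+y/3)
for nm,p,q in [('redtop',(475,294),(298,150)),('blk top',(578,385),(331,69)),('screwTL',(492,250),(214,211)),('screwL',(361,309),(343,233)),('screwR',(703,430),(291,41)),('screwB',(564,502),(400,58)),('mid',(525,366),(316,127)),('matA',(62,150),(383,465)),('matB',(265,75),(137,408))]:
    print(nm,tri(('scene0',*S(*p)),('side0',*D(*q))))
for p in [(62,150),(265,75),(376,176),(163,262)]: print(onz('scene0',*S(*p),.004))
```

```text
tips scene [0.51337606 0.27751531 0.004     ] [0.51787392 0.31589064 0.004     ] 0.038638023376311385
tips side [0.52126233 0.31120132 0.004     ] [0.51770096 0.27427391 0.004     ]
top scene [0.48469847 0.29788205 0.098     ] side [0.4930584  0.29767698 0.098     ]
tri top (array([0.4910771 , 0.29848206, 0.0999574 ]), [np.float64(0.002897958421909845), np.float64(0.0028979584219098737)])
yaw -186.6849760264559
redtop (array([ 0.56280007, -0.0374951 ,  0.05162656]), [np.float64(0.0016430501722387023), np.float64(0.0016430501722386965)])
blk top (array([0.58839032, 0.05629367, 0.04997129]), [np.float64(0.002194235457474269), np.float64(0.0021942354574744634)])
screwTL (array([ 0.50413267, -0.07489167,  0.03083057]), [np.float64(0.001379897985942334), np.float64(0.001379897985942307)])
screwL (array([ 0.59319149, -0.09942083,  0.03044435]), [np.float64(0.001069839975530219), np.float64(0.0010698399755303825)])
screwR (array([0.55748914, 0.11832198, 0.0301842 ]), [np.float64(0.0011814187910998398), np.float64(0.0011814187911000015)])
screwB (array([0.64631322, 0.09290128, 0.02974193]), [np.float64(0.0014951473772321115), np.float64(0.0014951473772319775)])
mid (array([0.5761236 , 0.00940266, 0.03126195]), [np.float64(0.0016153037798204064), np.float64(0.0016153037798204036)])
matA (array([ 0.61620333, -0.30955498,  0.07355834]), [np.float64(0.009706603072286183), np.float64(0.009706603072286355)])
matB (array([ 0.48412384, -0.27041761,  0.07641562]), [np.float64(0.0074729516471466004), np.float64(0.007472951647146549)])
[ 0.56607054 -0.40222949  0.004     ]
[ 0.41539048 -0.36012198  0.004     ]
[ 0.46001306 -0.21186481  0.004     ]
[ 0.60999377 -0.25447709  0.004     ]
```

The crops confirm it: only the puller at scene (430,212) has an orange handle and a grey steel fork. Its tines point roughly along +x. The lock's top is at z≈0.030 with yaw about -15.4°, and the red knob is near (0.562,-0.039). Before the grasp I check how close the yellow decoys are.

Run:
```python
from h import *
for p,q in [((150,225),(398,198)),((620,193),(152,82)),((470,335),(347,92))]:
    print(tri(('scene0',360+p[0]/5,180+p[1]/5),('side0',230+q[0]/5,110+q[1]/5)))
o=sensors.get_obs();print(o['time'],o['eef_pos'])
```

```text
(array([0.61872251, 0.26661989, 0.10095142]), [np.float64(0.003208028132185658), np.float64(0.0032080281321855016)])
(array([0.47971913, 0.41111104, 0.09935809]), [np.float64(0.0015570111037367953), np.float64(0.0015570111037366372)])
(array([0.59454599, 0.39570361, 0.10029679]), [np.float64(0.0030775636202043455), np.float64(0.0030775636202043486)])
0.15 [0.25293492 0.5711361  0.23062452]
```

>>> drive_tool(commands=[[[28,-32,0],[0,0,4.5],0.55],[[28,-32,0],[0,0,4.5],0.55],[[28,-32,0],[0,0,4.5],0.55],[[28,-32,0],[0,0,4.5],0.55],[[28,-32,0],[0,0,0],0.55],[[28,-32,0],[0,0,0],0.55]], grip_force=60)

```text
time: 0.65
eef_pos: [0.4089, 0.385, 0.2281]
tool_rot: [-179.9, -0.5, 176.3]
force: [0.9, 0.4, 0.3]
finger_gap: 0.0469
```

>>> drive_tool(commands=[[[27,-30,0],[0,0,-2],0.55],[[27,-30,0],[0,0,0],0.55],[[26,-27,0],[0,0,0],0.55],[[0,0,0],[0,0,0],0.55],[[0,0,0],[0,0,0],0.55]])

```text
time: 1.07
eef_pos: [0.498, 0.2825, 0.2268]
tool_rot: [-179.6, -0.4, 173.4]
force: [-1.0, 1.0, 0.2]
finger_gap: 0.0467
```

Run:
```python
from h import *
for n in ['scene','side','wrist']: snap(n,n+'1')
o=sensors.get_obs();print(o['time'],o['eef_pos'],o['tool_rot'],o['force'],o['finger_gap'])
```

```text
1.2167 [0.49655459 0.28453655 0.22692482] [-179.61614383   -0.43012322  173.5893988 ] [ 0.32763914 -0.15237022 -1.05317794] 0.04723753433273705
```

View pics/wrist1.png

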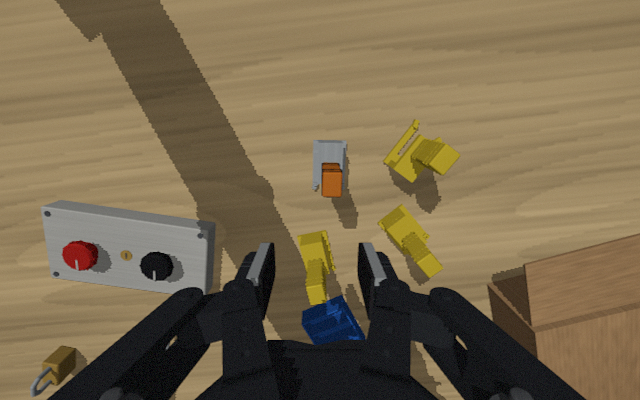

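Run:
```python
from h import *
crop('wrist1',280,110,380,220,5.4,'w1a')
crop('wrist1',30,190,230,310,4,'w1b')
d=np.load('pics/wrist1.npz');print(np.round(np.linalg.inv(d['T']),3))
```

```text
[[ 0.115 -0.947 -0.299  0.421]
 [ 0.993  0.107  0.04   0.293]
 [-0.006 -0.302  0.953  0.37 ]
 [ 0.     0.     0.     1.   ]]
```

View pics/w1a.png

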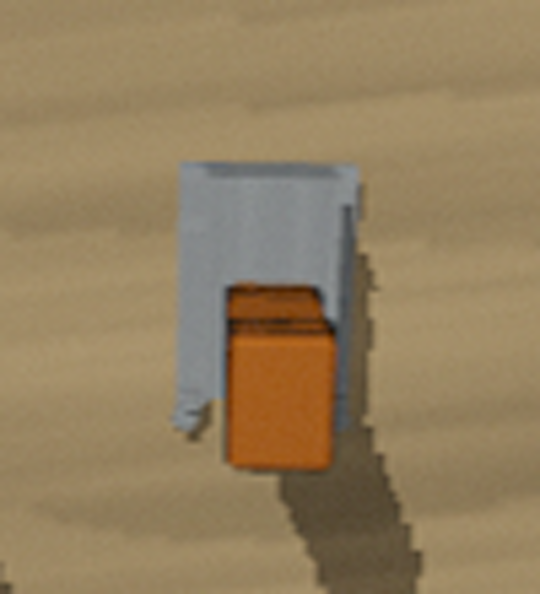

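View pics/w1b.png

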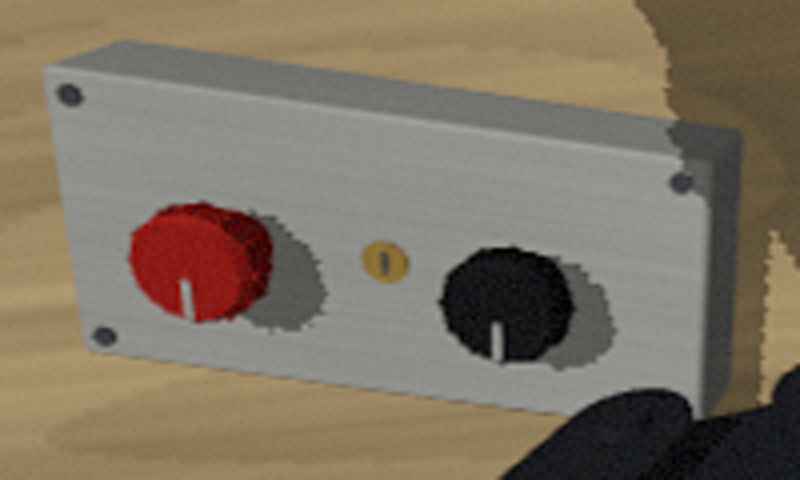

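Run:
```python
from h import *
W=lambda x,y:(280+x/5.4,110+y/5.4)
c=[onz('wrist1',*W(*p),.098) for p in [(229,333),(335,333),(333,470),(228,468)]]
print(np.round(c,4)); m=np.mean(c,0);print(m)
for a,b in [(0,3),(1,2)]: v=c[b]-c[a];print(np.linalg.norm(v),np.degrees(np.arctan2(v[1],v[0])))
v=c[1]-c[0];v2=c[2]-c[3];print(np.linalg.norm(v),[np.degrees(np.arctan2(-q[0],q[1])) for q in (v,v2)])
# rear fork edge
a,b=onz('wrist1',*W(182,163),.036),onz('wrist1',*W(356,163),.036);print(a,b)
```

```text
[[0.4771 0.2915 0.098 ]
 [0.4794 0.3109 0.098 ]
 [0.5057 0.3083 0.098 ]
 [0.503  0.2885 0.098 ]]
[0.4912951  0.29977414 0.098     ]
0.026054234692031414 -6.590078950182908
0.026442361496982182 -5.772053015791462
0.019573098687369894 [np.float64(-6.507165240438576), np.float64(-7.615540169545155)]
[0.45119622 0.28493367 0.036     ] [0.45554081 0.32280415 0.036     ]
```

```bash
cat >> h.py <<'E'
from scipy.spatial.transform import Rotation as Ro
def st(yaw=None):
    o=sensors.get_obs(); R=Ro.from_euler('xyz',o['tool_rot'],degrees=True)
    s='t %.2f pos %s rot %s F %s T %s gap %.4f'%(o['time'],np.round(o['eef_pos']*1000,2),np.round(o['tool_rot'],2),np.round(o['force'],2),np.round(o['wrist_torque'],2),o['finger_gap'])
    if yaw is not None:
        G=Ro.from_euler('xyz',[180,0,yaw],degrees=True); s+=' turn %s'%np.round((G*R.inv()).as_rotvec(degrees=True),2)
    print(s); return o
E
echo
```

>>> drive_tool(commands=[[[-3,8,-15],[0.4,-0.5,0],0.55],[[-2,6,-22],[0,0,0],0.55],[[0,0,-22],[0,0,0],0.55],[[0,0,-20],[0,0,0],0.55],[[0,0,0],[0,0,0],0.55],[[0,0,0],[0,0,0],0.55]])

```text
time: 1.72
eef_pos: [0.4843, 0.3105, 0.1475]
tool_rot: [179.5, 0.1, 174.6]
force: [0.6, -0.3, 0.9]
finger_gap: 0.0466
```

```bash
python3 -c "
from h import *
st(173.5)"
```

```text
t 1.72 pos [484.3  310.46 147.55] rot [1.7951e+02 5.0000e-02 1.7459e+02] F [ 0.63 -0.3   0.85] T [-0.01 -0.02  0.  ] gap 0.0466 turn [-0.49  0.1  -1.09]
```

>>> drive_tool(commands=[[[3,-5,0],[-0.4,0,-0.8],0.55],[[2,-3,0],[0,0,0],0.55],[[0,0,0],[0,0,0],0.55],[[0,0,0],[0,0,0],0.55]])

```text
time: 2.05
eef_pos: [0.4895, 0.3049, 0.1513]
tool_rot: [179.8, 0.3, 173.9]
force: [0.2, -0.1, 0.4]
finger_gap: 0.0465
```

```bash
python3 -c "
from h import *
st(173.5)"
```

```text
t 2.05 pos [489.54 304.88 151.25] rot [179.76   0.26 173.93] F [ 0.16 -0.11  0.43] T [-0.02  0.05  0.04] gap 0.0465 turn [-0.21  0.28 -0.43]
```

>>> drive_tool(commands=[[[1,-4,0],[-0.2,0.3,-0.4],0.55],[[0,-1,-10],[0,0,0],0.55],[[0,0,-15],[0,0,0],0.55],[[0,0,-15],[0,0,0],0.55],[[0,0,-5],[0,0,0],0.55],[[0,0,0],[0,0,0],0.55],[[0,0,0],[0,0,0],0.55],[[0,0,0],[0,0,0],0.55]])

```text
time: 2.72
eef_pos: [0.4929, 0.2982, 0.1059]
tool_rot: [179.9, 0.2, 173.3]
force: [0.1, -0.4, -0.4]
finger_gap: 0.0472
```

```bash
python3 -c "
from h import *
st(173.5)"
```

```text
t 2.72 pos [492.95 298.15 105.9 ] rot [179.86   0.2  173.27] F [ 0.1  -0.36 -0.37] T [0.02 0.02 0.04] gap 0.0472 turn [-0.11  0.22  0.23]
```

>>> drive_tool(commands=[[[-2,1,-8],[0,0.2,0.2],0.55],[[0,0,-12],[0,0,0],0.55],[[0,0,-14],[0,0,0],0.55],[[0,0,-14],[0,0,0],0.55],[[0,0,-8],[0,0,0],0.55],[[0,0,0],[0,0,0],0.55],[[0,0,0],[0,0,0],0.55],[[0,0,0],[0,0,0],0.55]])

```text
time: 3.38
eef_pos: [0.4923, 0.3014, 0.05]
tool_rot: [179.6, 0.3, 173.5]
force: [-0.3, -1.2, -0.3]
finger_gap: 0.0469
```

```bash
python3 -c "
from h import *
st(173.5); snap('scene','scene2');snap('side','side2');crop('scene2',370,150,490,250,5,'c5');crop('side2',220,80,330,190,5,'c6');snap('wrist','wrist2')"
```

```text
t 3.38 pos [492.28 301.42  50.03] rot [179.6    0.25 173.55] F [-0.32 -1.23 -0.28] T [-0.03  0.01 -0.01] gap 0.0469 turn [-0.37  0.3  -0.05]
```

View pics/c6.png

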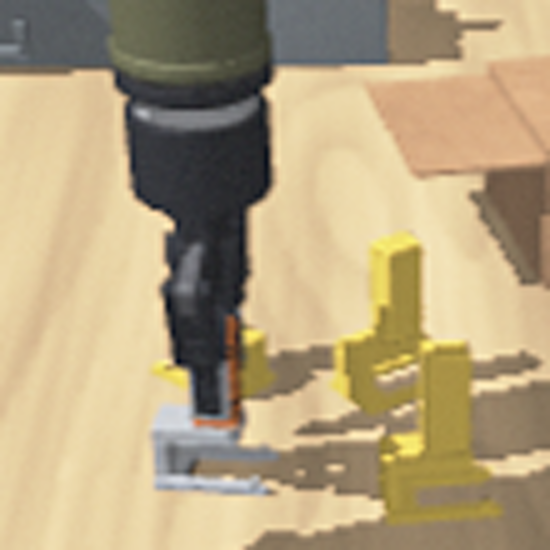

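View pics/wrist2.png

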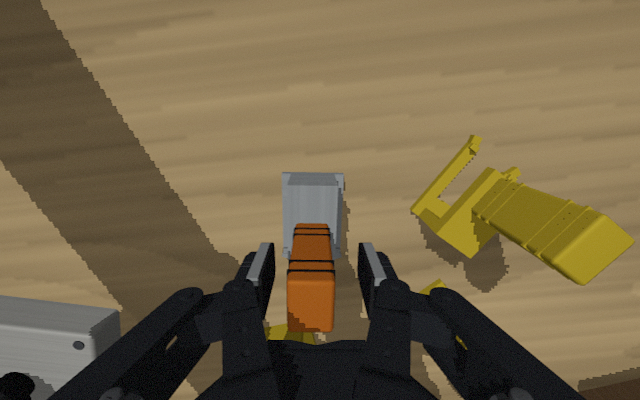

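The handle lies between the pads: it spans wrist columns 288–335 and the pads are at 260 and 372. I centre and close.

>>> drive_tool(commands=[[[-1,-2,-1],[-0.4,0.3,0],0.55],[[0,0,0],[0,0,0],0.4],[[0,0,0],[0,0,0],0.3],[[0,0,0],[0,0,0],0.2],[[0,0,0],[0,0,0],0.1],[[0,0,0],[0,0,0],0.0],[[0,0,0],[0,0,0],0.0],[[0,0,0],[0,0,0],0.0]], grip_force=60)

```text
time: 4.2
eef_pos: [0.4922, 0.2996, 0.0508]
tool_rot: [180.0, 0.1, 173.5]
force: [-0.1, -0.1, -0.1]
finger_gap: 0.0192
```

```bash
python3 -c "
from h import *
st(173.5)"
```

```text
t 4.20 pos [492.23 299.6   50.84] rot [1.7996e+02 1.4000e-01 1.7352e+02] F [-0.08 -0.12 -0.14] T [-0.01 -0.07  0.04] gap 0.0192 turn [-0.03  0.14 -0.02]
```

Run:
```python
from h import *
W=lambda x,y:(30+x/4,190+y/4)
print('red',onz('wrist1',*W(188,263),.052),'blk',onz('wrist1',*W(503,305),.052))
s=[onz('wrist1',*W(*p),.030) for p in [(70,95),(104,336),(681,183),(385,262)]]
print(np.round(s,4)); v=s[2]-s[0]; print(np.linalg.norm(v),np.degrees(np.arctan2(-v[0],v[1])), (s[1]+s[2])/2)
```

```text
red [ 0.5605134  -0.03589874  0.052     ] blk [0.58686612 0.06123427 0.052     ]
[[ 0.5062 -0.0742  0.03  ]
 [ 0.5947 -0.0991  0.03  ]
 [ 0.5597  0.1184  0.03  ]
 [ 0.5774  0.0095  0.03  ]]
0.19991034888946974 -15.528336071691438 [0.57720837 0.00961807 0.03      ]
```

>>> drive_tool(commands=[[[0,0,6],[0,0,0],0],[[0,0,15],[0,0,0],0],[[0,0,20],[0,0,0],0],[[0,0,15],[0,0,0],0],[[0,0,4],[0,0,0],0],[[0,0,0],[0,0,0],0],[[0,0,0],[0,0,0],0]])

```text
time: 4.78
eef_pos: [0.4902, 0.2982, 0.1125]
tool_rot: [-179.9, -0.1, 173.5]
force: [0.2, -1.2, -1.8]
finger_gap: 0.0194
```

```bash
python3 -c "
from h import *
st(173.5)"
```

```text
t 4.78 pos [490.19 298.25 112.54] rot [-1.7985e+02 -9.0000e-02  1.7354e+02] F [ 0.23 -1.17 -1.77] T [-0.02 -0.08  0.01] gap 0.0194 turn [ 0.13 -0.11 -0.04]
```

>>> drive_tool(commands=[[[0,-15,1],[0,0,-1],0],[[1,-28,0],[0,0,-1],0],[[2,-32,0],[0,0,-2],0],[[2,-32,0],[0,0,-2],0],[[2,-32,0],[0,0,-1],0],[[2,-32,0],[0,0,0],0],[[2,-32,0],[0,0,0],0],[[2,-30,0],[0,0,0],0],[[1,-20,0],[0,0,0],0],[[0,-10,0],[0,0,0],0],[[0,0,0],[0,0,0],0],[[0,0,0],[0,0,0],0]])

```text
time: 5.78
eef_pos: [0.4928, 0.0154, 0.1037]
tool_rot: [-179.4, -1.0, 165.7]
force: [0.1, -0.0, -1.5]
finger_gap: 0.0192
```

```bash
python3 -c "
from h import *
st(164.5)"
```

```text
t 5.78 pos [492.82  15.43 103.73] rot [-179.39   -0.98  165.71] F [ 0.1  -0.04 -1.48] T [ 0.   -0.    0.01] gap 0.0192 turn [ 0.34 -1.11 -1.22]
```

>>> drive_tool(commands=[[[4,-9,0],[0.3,-0.8,-0.6],0],[[4,-11,0],[0,0,0],0],[[3,-9,0],[0,0,0],0],[[1,-3,0],[0,0,0],0],[[0,0,0],[0,0,0],0],[[0,0,0],[0,0,0],0],[[0,0,0],[0,0,0],0]])

```text
time: 6.37
eef_pos: [0.5058, -0.0164, 0.1028]
tool_rot: [-180.0, -0.3, 165.3]
force: [-0.1, -0.0, -2.6]
finger_gap: 0.0193
```

```bash
python3 -c "
from h import *
st(164.5)"
```

```text
t 6.37 pos [505.81 -16.41 102.78] rot [-180.     -0.29  165.32] F [-0.12 -0.03 -2.65] T [-0.02  0.02 -0.01] gap 0.0193 turn [-0.07 -0.28 -0.82]
```

>>> drive_tool(commands=[[[0,-3,-3],[0,-0.2,-0.6],0],[[0,-1,-5],[0,0,0],0],[[0,0,-4],[0,0,0],0],[[0,0,0],[0,0,0],0],[[0,0,0],[0,0,0],0],[[0,0,0],[0,0,0],0]])

```text
time: 6.87
eef_pos: [0.5053, -0.0189, 0.0891]
tool_rot: [179.9, -0.1, 164.8]
force: [0.1, 0.0, -1.6]
finger_gap: 0.0194
```

```bash
python3 -c "
from h import *
st(164.5)
snap('wrist','wrist3');snap('scene','scene3');snap('side','side3')
crop('scene3',250,140,370,230,6,'c7');crop('side3',230,180,340,270,6,'c8')"
```

```text
t 6.87 pos [505.31 -18.85  89.15] rot [ 1.7991e+02 -1.4000e-01  1.6482e+02] F [ 0.07  0.02 -1.6 ] T [ 0.   -0.07  0.01] gap 0.0194 turn [-0.12 -0.11 -0.32]
```

View pics/wrist3.png

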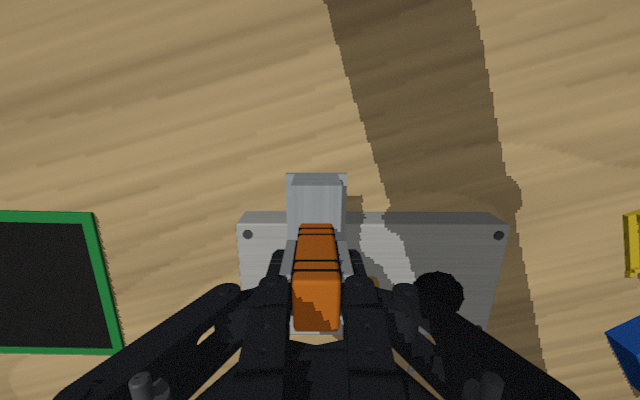

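View pics/c7.png

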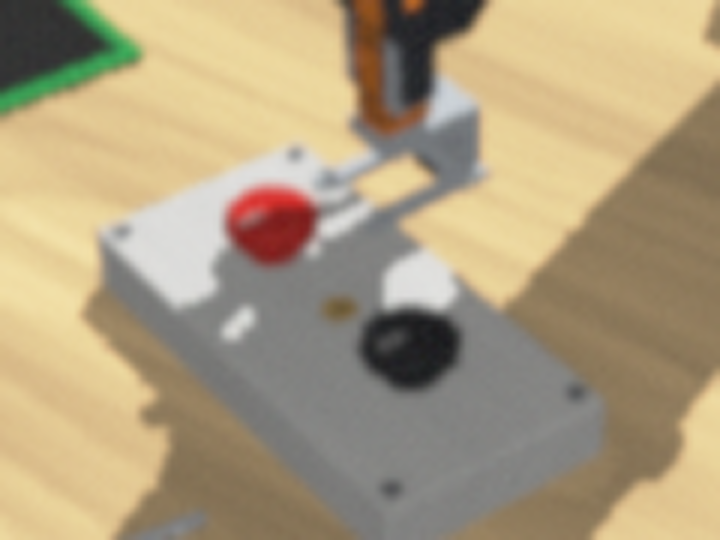

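View pics/c8.png

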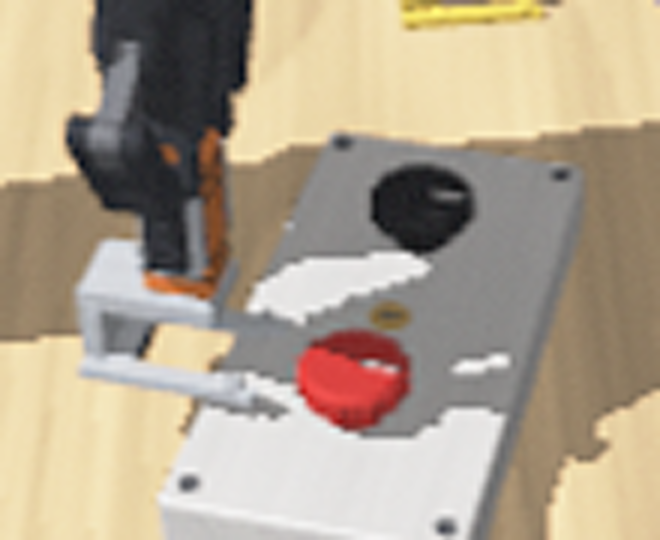

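```bash
cat > ov.py <<'E'
from h import *
def overlay(src,out,x0,y0,x1,y1,s,knob,hz,tcp,yawp,dz=50.84,off=-1.0):
    im=cv2.imread('pics/'+src+'.png')[y0:y1,x0:x1]; im=cv2.resize(im,None,fx=s,fy=s,interpolation=cv2.INTER_CUBIC)
    def P(p): q=proj(src,p); return tuple(int(round(v)) for v in ((q[0]+.5-x0)*s,(q[1]+.5-y0)*s))
    t=np.radians(yawp); X=np.array([np.cos(t),np.sin(t),0]);Y=np.array([-np.sin(t),np.cos(t),0])
    H=np.array([tcp[0],tcp[1],tcp[2]-dz])/1000+off/1000*X
    L=lambda a,b,c: H+X*a/1000+Y*b/1000+np.array([0,0,c/1000])
    for sg in (1,-1):
        q=[L(-36,sg*21.5,5),L(29,sg*21.5,5),L(29,sg*13.5,5),L(-10,sg*13.5,5)]
        cv2.polylines(im,[np.array([P(p) for p in q])],False,(255,0,255),1)
    q=[L(a,b,36) for a,b in [(13,10),(13,-10),(-13,-10),(-13,10)]]
    cv2.polylines(im,[np.array([P(p) for p in q])],True,(255,255,0),1)
    k=np.array(knob)/1000
    for r,h in ((20,22),(20,10),(12,0)):
        q=[P([k[0]+r/1000*np.cos(a),k[1]+r/1000*np.sin(a),(hz+h)/1000]) for a in np.linspace(0,6.283,40)]
        cv2.polylines(im,[np.array(q)],True,(0,255,0),1)
    cv2.imwrite('pics/'+out+'.png',im)
E
python3 - <<'E'
from ov import *
t=(505.31,-18.85,89.15)
overlay('scene3','o7',260,140,350,210,8,(562.5,-38),30,t,-15.2)
overlay('side3','o8',235,195,315,265,8,(562.5,-38),30,t,-15.2)
E
```

```text
(no output)
```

View pics/o7.png

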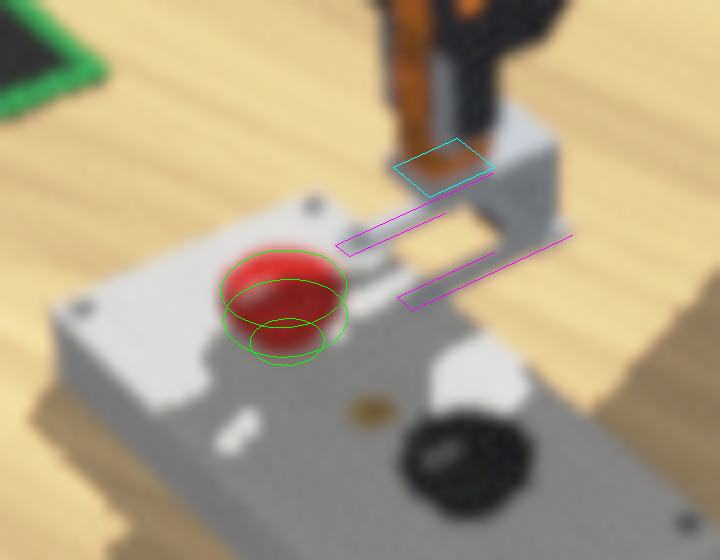

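View pics/o8.png

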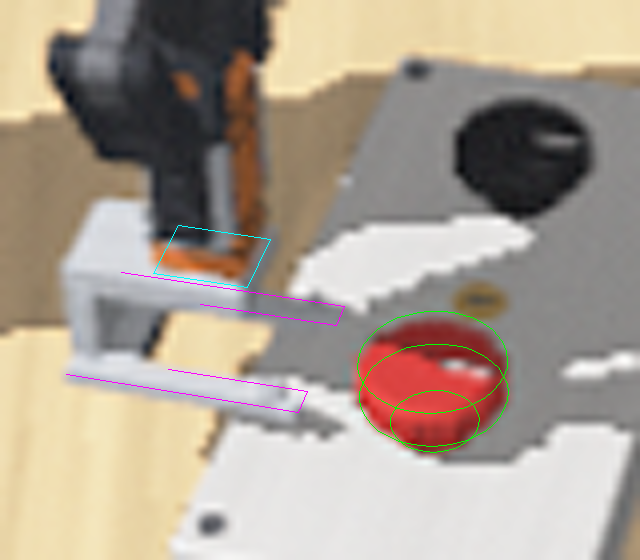

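Overlaying the predicted puller and knob shows the same bias of about 5 px in the 8× crops for both. Their relative position is therefore consistent, and a lateral shift of about -3 mm is needed. I apply it and then feel for the lock face.

>>> drive_tool(commands=[[[-0.5,-2,0],[-0.1,-0.1,-0.3],0],[[-0.3,-1,-1],[0,0,0],0],[[0,0,-1.5],[0,0,0],0],[[0,0,-1],[0,0,0],0],[[0,0,0],[0,0,0],0],[[0,0,0],[0,0,0],0]])

```text
time: 7.52
eef_pos: [0.505, -0.0224, 0.0861]
tool_rot: [180.0, 0.1, 164.5]
force: [-0.1, -0.0, -2.2]
finger_gap: 0.0193
```

```bash
python3 -c "
from h import *
st(164.5)"
```

```text
t 7.52 pos [504.98 -22.39  86.06] rot [1.7997e+02 1.0000e-01 1.6447e+02] F [-0.13 -0.05 -2.22] T [ 0.01 -0.01  0.01] gap 0.0193 turn [0.   0.1  0.03]
```

>>> drive_tool(commands=[[[0,0,-1],[0,0,0],0],[[0,0,-1],[0,0,0],0],[[0,0,-0.6],[0,0,0],0],[[0,0,0],[0,0,0],0],[[0,0,0],[0,0,0],0]])

```text
time: 7.93
eef_pos: [0.505, -0.0223, 0.0831]
tool_rot: [180.0, 0.1, 164.5]
force: [-0.4, -0.4, -2.4]
finger_gap: 0.0194
```

>>> drive_tool(commands=[[[0,0,-0.5],[0,0,0],0],[[0,0,-0.5],[0,0,0],0],[[0,0,0],[0,0,0],0]])

```text
time: 8.18
eef_pos: [0.5051, -0.0222, 0.082]
tool_rot: [180.0, 0.1, 164.5]
force: [-0.3, -0.1, -2.9]
finger_gap: 0.0194
```

```bash
python3 -c "
from h import *
st(164.5)"
```

```text
t 8.18 pos [505.05 -22.24  82.03] rot [1.7997e+02 1.0000e-01 1.6448e+02] F [-0.35 -0.12 -2.92] T [ 0.04 -0.05  0.01] gap 0.0194 turn [-0.01  0.1   0.02]
```

>>> drive_tool(commands=[[[0,0,-0.4],[0,0,0],0],[[0,0,-0.3],[0,0,0],0],[[0,0,0],[0,0,0],0]])

```text
time: 8.43
eef_pos: [0.5051, -0.0223, 0.0813]
tool_rot: [180.0, 0.1, 164.5]
force: [-0.7, -0.2, -2.1]
finger_gap: 0.0195
```

>>> drive_tool(commands=[[[0,0,-0.4],[0,0,0],0],[[0,0,-0.2],[0,0,0],0],[[0,0,0],[0,0,0],0]])

```text
time: 8.68
eef_pos: [0.5051, -0.0223, 0.0806]
tool_rot: [180.0, 0.1, 164.5]
force: [0.2, -0.8, -3.3]
finger_gap: 0.0193
```

>>> drive_tool(commands=[[[0,0,-0.4],[0,0,0],0],[[0,0,-0.2],[0,0,0],0],[[0,0,0],[0,0,0],0]])

```text
time: 8.93
eef_pos: [0.5051, -0.0222, 0.0805]
tool_rot: [180.0, 0.1, 164.5]
force: [-0.4, 0.5, -3.6]
finger_gap: 0.0194
```

>>> drive_tool(commands=[[[0,0,-0.4],[0,0,0],0],[[0,0,0],[0,0,0],0]])

```text
time: 9.1
eef_pos: [0.5053, -0.0223, 0.0805]
tool_rot: [180.0, 0.2, 164.5]
force: [-0.3, -0.1, -1.7]
finger_gap: 0.0192
```

>>> drive_tool(commands=[[[0,0,-0.4],[0,0,0],0],[[0,0,0],[0,0,0],0]])

```text
time: 9.27
eef_pos: [0.5053, -0.0222, 0.0805]
tool_rot: [180.0, 0.2, 164.5]
force: [0.0, -0.0, -1.6]
finger_gap: 0.0196
```

>>> drive_tool(commands=[[[0,0,-0.8],[0,0,0],0],[[0,0,-0.8],[0,0,0],0]])

```text
time: 9.43
eef_pos: [0.5054, -0.0223, 0.0804]
tool_rot: [180.0, 0.2, 164.5]
force: [-4.0, 0.4, 13.1]
finger_gap: 0.0196
```

```bash
python3 -c "
from h import *
st(164.5)"
```

```text
t 9.43 pos [505.38 -22.27  80.4 ] rot [179.98   0.23 164.46] F [-4.02  0.39 13.12] T [0.09 0.95 0.06] gap 0.0196 turn [0.04 0.23 0.04]
```

Face found at TCP z = 80.5 mm, so its top is at about 29.7 mm. I raise about 0.6 mm and slide in along (0.964,-0.267).

>>> drive_tool(commands=[[[0,0,0.5],[0,-0.1,0],0],[[0,0,0.2],[0,0,0],0],[[0,0,0],[0,0,0],0]])

```text
time: 9.68
eef_pos: [0.5055, -0.0222, 0.0811]
tool_rot: [179.9, 0.4, 164.5]
force: [-0.3, -0.6, -2.5]
finger_gap: 0.0191
```

```bash
python3 -c "
from h import *
st(164.5)"
```

```text
t 9.68 pos [505.49 -22.25  81.13] rot [179.94   0.36 164.46] F [-0.32 -0.56 -2.54] T [ 0.02 -0.05  0.01] gap 0.0191 turn [0.04 0.36 0.04]
```

>>> drive_tool(commands=[[[1.4,-0.4,0],[0,0.3,0],0],[[2.9,-0.8,0],[0,0,0],0],[[2.9,-0.8,0],[0,0,0],0],[[1.9,-0.5,0],[0,0,0],0],[[0,0,0],[0,0,0],0],[[0,0,0],[0,0,0],0]])

```text
time: 10.18
eef_pos: [0.5135, -0.0247, 0.0807]
tool_rot: [-179.9, -0.3, 164.5]
force: [-2.3, 0.7, 2.5]
finger_gap: 0.019
```

```bash
python3 -c "
from h import *
st(164.5)"
```

```text
t 10.18 pos [513.53 -24.73  80.66] rot [-179.9    -0.26  164.48] F [-2.27  0.75  2.45] T [0.12 0.47 0.01] gap 0.0190 turn [ 0.03 -0.28  0.02]
```

>>> drive_tool(commands=[[[0,0,0.4],[0,-0.2,0],0],[[0,0,0.2],[0,0,0],0],[[0,0,0],[0,0,0],0],[[0,0,0],[0,0,0],0]])

```text
time: 10.52
eef_pos: [0.5142, -0.0249, 0.0807]
tool_rot: [-180.0, -0.0, 164.5]
force: [-0.5, -0.1, -1.8]
finger_gap: 0.0195
```

```bash
python3 -c "
from h import *
st(164.5)"
```

```text
t 10.52 pos [514.18 -24.87  80.74] rot [-1.7998e+02 -2.0000e-02  1.6447e+02] F [-0.5  -0.14 -1.76] T [-0.03 -0.01  0.01] gap 0.0195 turn [ 0.02 -0.02  0.03]
```

>>> drive_tool(commands=[[[0,0,0.4],[0,0,0],0],[[1,-0.3,0.1],[0,0,0],0],[[2.0,-0.55,0],[0,0,0],0],[[2.0,-0.55,0],[0,0,0],0],[[0,0,0],[0,0,0],0],[[0,0,0],[0,0,0],0]])

```text
time: 11.02
eef_pos: [0.52, -0.0265, 0.0811]
tool_rot: [-180.0, -0.0, 164.5]
force: [-0.9, 0.0, -1.1]
finger_gap: 0.0192
```

```bash
python3 -c "
from h import *
st(164.5);snap('scene','scene4');snap('side','side4')
crop('scene4',260,140,350,210,8,'c9');crop('side4',235,195,315,265,8,'c10')"
```

```text
t 11.02 pos [520.04 -26.52  81.08] rot [-179.98   -0.    164.46] F [-0.91  0.02 -1.11] T [ 0.   -0.02  0.01] gap 0.0192 turn [ 0.02 -0.01  0.04]
```

View pics/c9.png

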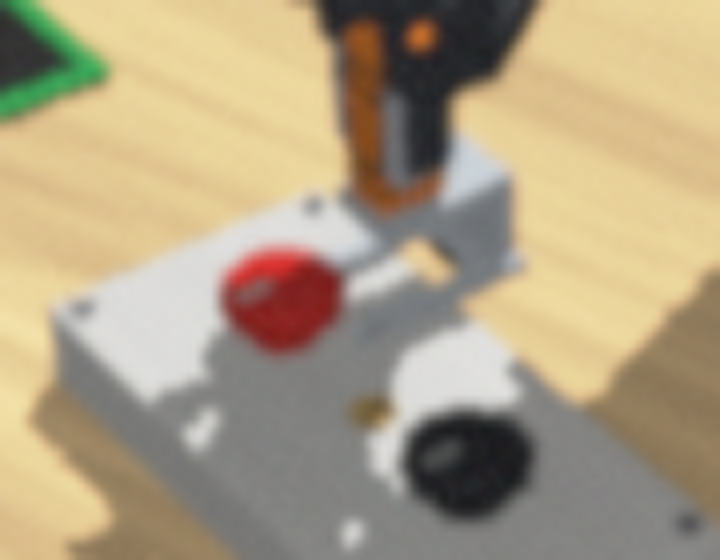

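View pics/c10.png

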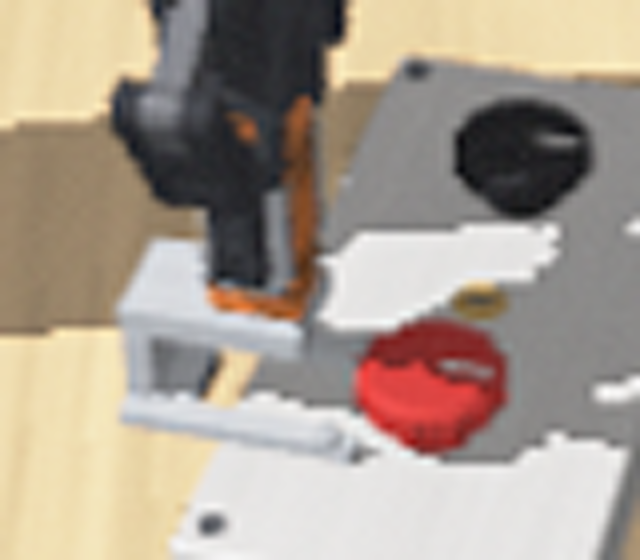

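>>> drive_tool(commands=[[[1.5,-0.4,0],[0,0,0],0],[[2.0,-0.55,0],[0,0,0],0],[[2.0,-0.55,0],[0,0,0],0],[[1.5,-0.4,0],[0,0,0],0],[[0,0,0],[0,0,0],0],[[0,0,0],[0,0,0],0]])

```text
time: 11.62
eef_pos: [0.5277, -0.0286, 0.0811]
tool_rot: [-180.0, -0.0, 164.5]
force: [0.3, 0.6, -2.0]
finger_gap: 0.0195
```

```bash
python3 -c "
from h import *
st(164.5)"
```

```text
t 11.62 pos [527.72 -28.6   81.07] rot [-179.98   -0.    164.47] F [ 0.34  0.62 -1.95] T [-0.04 -0.04  0.01] gap 0.0195 turn [ 0.02 -0.01  0.03]
```

>>> drive_tool(commands=[[[1.5,-0.4,0],[0,0,0],0],[[2.0,-0.5,0],[0,0,0],0],[[2.0,-0.5,0],[0,0,0],0],[[2.0,-0.5,0],[0,0,0],0],[[0,0,0],[0,0,0],0]])

```text
time: 12.03
eef_pos: [0.5359, -0.0307, 0.0811]
tool_rot: [-180.0, -0.0, 164.5]
force: [-0.0, -0.0, -3.3]
finger_gap: 0.0193
```

```bash
python3 -c "
from h import *
st(164.5)"
```

```text
t 12.03 pos [535.94 -30.72  81.07] rot [-179.98   -0.    164.47] F [-0.   -0.   -3.32] T [ 0.03 -0.1   0.03] gap 0.0193 turn [ 0.02 -0.01  0.03]
```

>>> drive_tool(commands=[[[1.5,-0.4,0],[0,0,0],0],[[2.0,-0.5,0],[0,0,0],0],[[2.0,-0.5,0],[0,0,0],0],[[2.0,-0.5,0],[0,0,0],0],[[0,0,0],[0,0,0],0]])

```text
time: 12.45
eef_pos: [0.5443, -0.0328, 0.081]
tool_rot: [-180.0, -0.0, 164.5]
force: [0.3, 0.7, -1.7]
finger_gap: 0.0193
```

```bash
python3 -c "
from h import *
st(164.5)"
```

```text
t 12.45 pos [544.28 -32.84  81.  ] rot [-1.7997e+02 -1.0000e-02  1.6447e+02] F [ 0.27  0.68 -1.71] T [-0.06 -0.03  0.04] gap 0.0193 turn [ 0.02 -0.02  0.03]
```

>>> drive_tool(commands=[[[1.5,-0.4,0],[0,0,0],0],[[2.0,-0.55,0],[0,0,0],0],[[2.0,-0.55,0],[0,0,0],0],[[2.0,-0.55,0],[0,0,0],0],[[0,0,0],[0,0,0],0]])

```text
time: 12.87
eef_pos: [0.5526, -0.0351, 0.081]
tool_rot: [-180.0, -0.0, 164.5]
force: [-0.2, -0.1, -2.1]
finger_gap: 0.0191
```

>>> drive_tool(commands=[[[1.0,-0.3,0],[0,0,0],0],[[1.0,-0.3,0],[0,0,0],0],[[1.0,-0.3,0],[0,0,0],0],[[0,0,0],[0,0,0],0]])

```text
time: 13.2
eef_pos: [0.5558, -0.0362, 0.0809]
tool_rot: [-180.0, -0.0, 164.5]
force: [-0.5, 0.6, -2.0]
finger_gap: 0.0192
```

```bash
python3 -c "
from h import *
st(164.5)"
```

```text
t 13.20 pos [555.83 -36.16  80.87] rot [-1.7997e+02 -3.0000e-02  1.6447e+02] F [-0.55  0.63 -2.  ] T [-0.03 -0.01  0.01] gap 0.0192 turn [ 0.02 -0.04  0.03]
```

>>> drive_tool(commands=[[[0.8,-0.2,0.15],[0,0,0],0],[[0.8,-0.2,0],[0,0,0],0],[[0.8,-0.2,0],[0,0,0],0],[[0,0,0],[0,0,0],0]])

```text
time: 13.53
eef_pos: [0.5583, -0.0368, 0.081]
tool_rot: [-180.0, -0.0, 164.5]
force: [-0.5, 0.3, -2.3]
finger_gap: 0.0194
```

>>> drive_tool(commands=[[[0.6,-0.2,0],[0,0,0],0],[[0.6,-0.2,0],[0,0,0],0],[[0,0,0],[0,0,0],0]])

```text
time: 13.78
eef_pos: [0.5597, -0.0371, 0.081]
tool_rot: [-180.0, -0.0, 164.5]
force: [-0.3, 0.1, -3.4]
finger_gap: 0.0192
```

>>> drive_tool(commands=[[[0.6,-0.2,0],[0,0,0],0],[[0.6,-0.2,0],[0,0,0],0],[[0,0,0],[0,0,0],0]])

```text
time: 14.03
eef_pos: [0.5609, -0.0376, 0.081]
tool_rot: [-180.0, -0.0, 164.5]
force: [0.2, 0.3, -2.8]
finger_gap: 0.0192
```

>>> drive_tool(commands=[[[0.6,-0.2,0],[0,0,0],0],[[0.6,-0.2,0],[0,0,0],0],[[0,0,0],[0,0,0],0]])

```text
time: 14.28
eef_pos: [0.5622, -0.0381, 0.081]
tool_rot: [-180.0, -0.0, 164.5]
force: [0.6, -0.1, -2.7]
finger_gap: 0.0199
```

>>> drive_tool(commands=[[[0.5,-0.14,0],[0,0,0],0],[[0.5,-0.14,0],[0,0,0],0]])

```text
time: 14.45
eef_pos: [0.5632, -0.0384, 0.081]
tool_rot: [-180.0, -0.1, 164.5]
force: [0.4, -0.1, -2.1]
finger_gap: 0.0195
```

>>> drive_tool(commands=[[[0.5,-0.14,0],[0,0,0],0],[[0.5,-0.14,0],[0,0,0],0]])

```text
time: 14.62
eef_pos: [0.5643, -0.0387, 0.081]
tool_rot: [-180.0, -0.1, 164.5]
force: [-0.2, -0.1, -2.1]
finger_gap: 0.0191
```

>>> drive_tool(commands=[[[0.5,-0.14,0],[0,0,0],0],[[0.5,-0.14,0],[0,0,0],0]])

```text
time: 14.78
eef_pos: [0.5655, -0.039, 0.081]
tool_rot: [-180.0, -0.1, 164.5]
force: [0.8, 0.2, -2.0]
finger_gap: 0.0195
```

>>> drive_tool(commands=[[[0.5,-0.14,0],[0,0,0],0],[[0.5,-0.14,0],[0,0,0],0]])

```text
time: 14.95
eef_pos: [0.5666, -0.0393, 0.081]
tool_rot: [-180.0, -0.1, 164.5]
force: [-0.8, -0.6, -2.7]
finger_gap: 0.0193
```

>>> drive_tool(commands=[[[0.4,-0.11,0],[0,0,0],0],[[0.4,-0.11,0],[0,0,0],0]])

```text
time: 15.12
eef_pos: [0.5675, -0.0395, 0.081]
tool_rot: [-180.0, -0.1, 164.5]
force: [0.6, 0.3, -2.3]
finger_gap: 0.0191
```

>>> drive_tool(commands=[[[0.4,-0.11,0],[0,0,0],0],[[0.4,-0.11,0],[0,0,0],0]])

```text
time: 15.28
eef_pos: [0.5684, -0.0398, 0.081]
tool_rot: [-180.0, -0.1, 164.5]
force: [0.3, -0.0, -2.3]
finger_gap: 0.0195
```

```bash
python3 -c "
from h import *
st(164.5);snap('scene','scene5');snap('side','side5')
crop('scene5',260,140,350,210,8,'c11');crop('side5',235,195,315,265,8,'c12')"
```

```text
t 15.28 pos [568.4  -39.77  80.99] rot [-1.7997e+02 -5.0000e-02  1.6447e+02] F [ 0.33 -0.   -2.33] T [-0.06 -0.01  0.01] gap 0.0195 turn [ 0.02 -0.06  0.03]
```

View pics/c11.png

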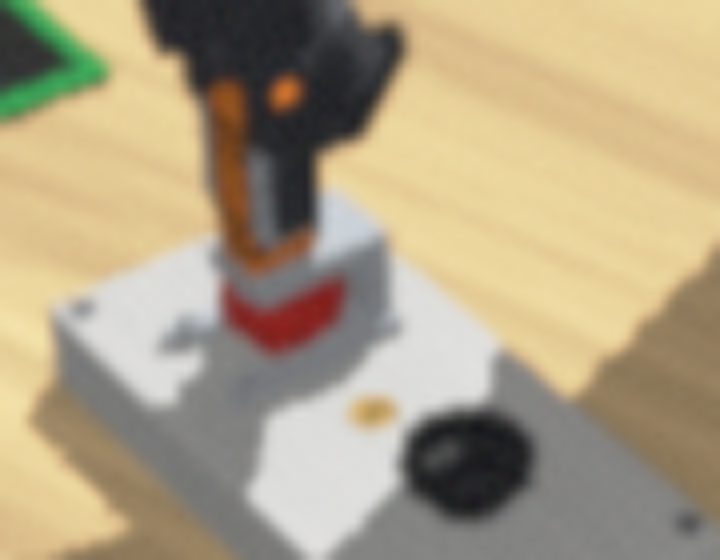

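View pics/c12.png

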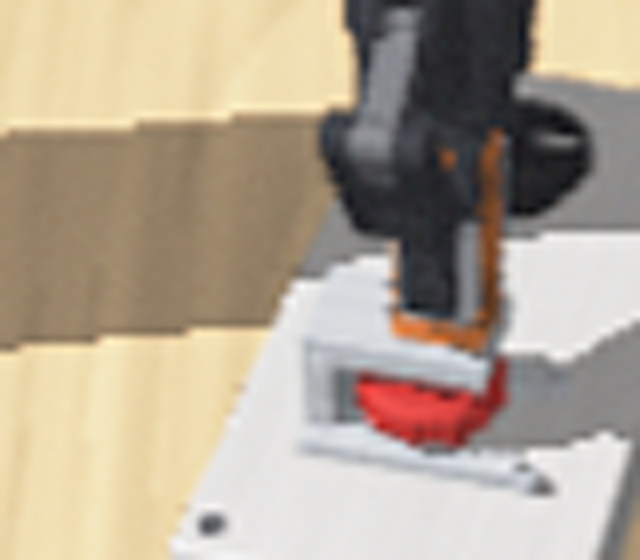

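The side crop shows the head's rear edge (355) still about 5 mm clear of the spine (335), so it has not reached the stop yet. I continue gently.

>>> drive_tool(commands=[[[0.3,-0.08,0],[0,0,0],0],[[0.3,-0.08,0],[0,0,0],0]])

```text
time: 15.55
eef_pos: [0.5687, -0.0399, 0.0809]
tool_rot: [-180.0, -0.1, 164.5]
force: [-0.9, 0.0, -1.9]
finger_gap: 0.0191
```

>>> drive_tool(commands=[[[0.3,-0.08,0],[0,0,0],0],[[0.3,-0.08,0],[0,0,0],0]])

```text
time: 15.72
eef_pos: [0.5687, -0.0399, 0.0808]
tool_rot: [-179.9, -0.2, 164.5]
force: [-0.3, -0.0, -1.5]
finger_gap: 0.0193
```

>>> drive_tool(commands=[[[0.3,-0.08,0],[0,0,0],0],[[0.3,-0.08,0],[0,0,0],0]])

```text
time: 15.88
eef_pos: [0.5688, -0.0399, 0.0807]
tool_rot: [-179.9, -0.2, 164.5]
force: [-1.4, 0.2, -1.2]
finger_gap: 0.0195
```

>>> drive_tool(commands=[[[0.3,-0.08,0],[0,0,0],0],[[0.3,-0.08,0],[0,0,0],0]])

```text
time: 16.05
eef_pos: [0.5689, -0.0399, 0.0808]
tool_rot: [-179.9, -0.3, 164.5]
force: [-2.5, 0.4, -0.9]
finger_gap: 0.0197
```

>>> drive_tool(commands=[[[0.5,-0.13,0],[0,0,0],0]])

```text
time: 16.13
eef_pos: [0.5689, -0.0399, 0.0808]
tool_rot: [-179.9, -0.3, 164.5]
force: [-3.5, 0.1, 0.8]
finger_gap: 0.0194
```

```bash
python3 -c "
from h import *
st(164.5)"
```

```text
t 16.13 pos [568.93 -39.92  80.76] rot [-179.92   -0.34  164.5 ] F [-3.52  0.13  0.77] T [0.26 0.84 0.04] gap 0.0194 turn [-0.01 -0.35 -0.  ]
```

Light contact of about 3.5 N with no further travel: the stop is on the neck. I ease back and level the tool.

>>> drive_tool(commands=[[[-0.6,0.17,0.2],[0,-0.3,0],0],[[-0.2,0.06,0],[0,0,0],0],[[0,0,0],[0,0,0],0],[[0,0,0],[0,0,0],0]])

```text
time: 16.47
eef_pos: [0.5686, -0.0399, 0.0809]
tool_rot: [180.0, 0.0, 164.5]
force: [-1.3, -0.8, -1.1]
finger_gap: 0.0197
```

```bash
python3 -c "
from h import *
st(164.5)"
```

```text
t 16.47 pos [568.57 -39.9   80.86] rot [1.7999e+02 4.0000e-02 1.6450e+02] F [-1.28 -0.81 -1.14] T [ 0.14  0.38 -0.02] gap 0.0197 turn [-0.    0.04  0.  ]
```

>>> drive_tool(commands=[[[-0.5,0.14,0],[0,0,0],0],[[0,0,0],[0,0,0],0],[[0,0,0],[0,0,0],0]])

```text
time: 16.72
eef_pos: [0.5685, -0.0398, 0.0808]
tool_rot: [180.0, 0.1, 164.5]
force: [-1.3, 1.0, -1.9]
finger_gap: 0.0193
```

```bash
python3 -c "
from h import *
st(164.5)"
```

```text
t 16.72 pos [568.49 -39.8   80.84] rot [1.7997e+02 9.0000e-02 1.6449e+02] F [-1.35  1.04 -1.89] T [0.06 0.29 0.  ] gap 0.0193 turn [-0.    0.09  0.01]
```

>>> drive_tool(commands=[[[-0.5,0.14,0],[0,0,0],0],[[-0.2,0.05,0],[0,0,0],0],[[0,0,0],[0,0,0],0]])

```text
time: 16.97
eef_pos: [0.5684, -0.0398, 0.0809]
tool_rot: [180.0, 0.2, 164.5]
force: [-1.1, 0.1, -2.1]
finger_gap: 0.0192
```

```bash
python3 -c "
from h import *
st(164.5)"
```

```text
t 16.97 pos [568.4  -39.78  80.94] rot [1.7996e+02 1.6000e-01 1.6449e+02] F [-1.07  0.08 -2.09] T [ 0.1   0.14 -0.05] gap 0.0192 turn [0.01 0.17 0.01]
```

>>> drive_tool(commands=[[[-0.4,0.1,0.5],[0,0,0],0],[[-0.2,0.05,1],[0,0,0],0],[[0,0,1],[0,0,0],0],[[0,0,0],[0,0,0],0],[[0,0,0],[0,0,0],0]])

```text
time: 17.38
eef_pos: [0.5683, -0.0397, 0.0839]
tool_rot: [180.0, 0.2, 164.5]
force: [-0.4, 0.3, -2.6]
finger_gap: 0.0191
```

```bash
python3 -c "
from h import *
st(164.5)"
```

```text
t 17.38 pos [568.32 -39.75  83.92] rot [179.95   0.23 164.48] F [-0.42  0.31 -2.55] T [ 0.04  0.13 -0.07] gap 0.0191 turn [0.01 0.23 0.02]
```

Free of side force. Now I rise to the head (expected contact near TCP z 85.5), then pull gently.

>>> drive_tool(commands=[[[0,0,0.4],[0,0,0],0],[[0,0,0.4],[0,0,0],0],[[0,0,0.4],[0,0,0],0]])

```text
time: 17.63
eef_pos: [0.5683, -0.0398, 0.0852]
tool_rot: [180.0, 0.2, 164.5]
force: [-0.3, -0.6, -2.6]
finger_gap: 0.0193
```

>>> drive_tool(commands=[[[0,0,0.4],[0,0,0],0],[[0,0,0.4],[0,0,0],0]])

```text
time: 17.8
eef_pos: [0.5682, -0.0398, 0.0856]
tool_rot: [180.0, 0.2, 164.5]
force: [2.3, 0.2, -9.9]
finger_gap: 0.0194
```

>>> drive_tool(commands=[[[0,0,0.4],[0,0,0],0],[[0,0,0.4],[0,0,0],0]])

```text
time: 17.97
eef_pos: [0.5682, -0.0398, 0.0856]
tool_rot: [179.9, 0.2, 164.5]
force: [2.1, 0.7, -9.4]
finger_gap: 0.0193
```

```bash
python3 -c "
from h import *
st(164.5)"
```

```text
t 17.97 pos [568.19 -39.78  85.58] rot [179.95   0.18 164.48] F [ 2.05  0.73 -9.36] T [-0.02 -0.5   0.03] gap 0.0193 turn [-0.    0.19  0.02]
```

>>> drive_tool(commands=[[[0,0,0.6],[0,0,0],0],[[0,0,0.6],[0,0,0],0]])

```text
time: 18.13
eef_pos: [0.5681, -0.0398, 0.0858]
tool_rot: [179.9, 0.1, 164.5]
force: [2.3, 0.4, -13.0]
finger_gap: 0.0193
```

>>> drive_tool(commands=[[[0,0,0.8],[0,0,0],0],[[0,0,0.8],[0,0,0],0]])

```text
time: 18.3
eef_pos: [0.5678, -0.0398, 0.0867]
tool_rot: [180.0, 0.1, 164.5]
force: [2.5, 0.2, -13.1]
finger_gap: 0.0192
```

```bash
python3 -c "
from h import *
st(164.5)"
```

```text
t 18.30 pos [567.82 -39.78  86.66] rot [1.7995e+02 7.0000e-02 1.6449e+02] F [  2.54   0.23 -13.06] T [ 0.01 -0.67  0.01] gap 0.0192 turn [-0.03  0.08  0.01]
```

The knob is sliding at about 11 N. I keep the same gentle rate.

>>> drive_tool(commands=[[[0.1,0,0.8],[0,0,0],0],[[0.1,0,0.8],[0,0,0],0],[[0.1,0,0.8],[0,0,0],0],[[0.1,0,0.8],[0,0,0],0]])

```text
time: 18.63
eef_pos: [0.5675, -0.0398, 0.0892]
tool_rot: [180.0, -0.0, 164.5]
force: [2.8, -0.3, -14.6]
finger_gap: 0.0195
```

```bash
python3 -c "
from h import *
st(164.5)"
```

```text
t 18.63 pos [567.52 -39.85  89.19] rot [ 1.7998e+02 -4.0000e-02  1.6449e+02] F [  2.78  -0.31 -14.56] T [-0.07 -0.77  0.03] gap 0.0195 turn [-0.03 -0.03  0.01]
```

>>> drive_tool(commands=[[[0.1,0,0.8],[0,0,0],0],[[0.1,0,0.8],[0,0,0],0],[[0.1,0,0.8],[0,0,0],0],[[0.1,0,0.8],[0,0,0],0],[[0.1,0,0.8],[0,0,0],0]])

```text
time: 19.05
eef_pos: [0.5675, -0.04, 0.0932]
tool_rot: [-180.0, -0.1, 164.5]
force: [2.7, 0.0, -14.9]
finger_gap: 0.0195
```

```bash
python3 -c "
from h import *
st(164.5)"
```

```text
t 19.05 pos [567.53 -40.    93.17] rot [-1.8000e+02 -1.0000e-01  1.6448e+02] F [ 2.690e+00  1.000e-02 -1.489e+01] T [-0.03 -0.7   0.03] gap 0.0195 turn [-0.02 -0.1   0.02]
```

>>> drive_tool(commands=[[[0.1,0,0.7],[0,0,0],0],[[0.1,0,0.7],[0,0,0],0],[[0.1,0,0.7],[0,0,0],0],[[0,0,0.7],[0,0,0],0]])

```text
time: 19.38
eef_pos: [0.5676, -0.04, 0.0964]
tool_rot: [-180.0, -0.1, 164.5]
force: [1.7, -0.5, -13.3]
finger_gap: 0.0193
```

```bash
python3 -c "
from h import *
st(164.5)"
```

```text
t 19.38 pos [567.55 -40.03  96.37] rot [-1.7998e+02 -1.3000e-01  1.6448e+02] F [  1.73  -0.55 -13.33] T [-0.1  -0.65 -0.03] gap 0.0193 turn [-0.02 -0.13  0.02]
```

>>> drive_tool(commands=[[[0,0,0.5],[0,0,0],0],[[0,0,0.5],[0,0,0],0],[[0,0,0.5],[0,0,0],0],[[0,0,0.5],[0,0,0],0]])

```text
time: 19.72
eef_pos: [0.5686, -0.0399, 0.1013]
tool_rot: [180.0, 0.1, 164.5]
force: [0.4, 0.0, -2.8]
finger_gap: 0.0192
```

>>> drive_tool(commands=[[[0,0,0.5],[0,0,0],0],[[0,0,0.5],[0,0,0],0],[[0,0,0.5],[0,0,0],0]])

```text
time: 19.97
eef_pos: [0.5696, -0.0399, 0.1049]
tool_rot: [180.0, 0.2, 164.5]
force: [-0.1, -0.2, -2.3]
finger_gap: 0.0197
```

```bash
python3 -c "
from h import *
st(164.5)"
```

```text
t 19.97 pos [569.58 -39.86 104.87] rot [179.95   0.24 164.48] F [-0.08 -0.19 -2.29] T [-0.01  0.01  0.01] gap 0.0197 turn [0.02 0.24 0.02]
```

>>> drive_tool(commands=[[[0,0,2],[0,-0.2,0],0],[[0,0,4],[0,0,0],0],[[0,0,4],[0,0,0],0],[[0,0,2],[0,0,0],0],[[0,0,0],[0,0,0],0],[[0,0,0],[0,0,0],0]])

```text
time: 20.47
eef_pos: [0.5698, -0.0398, 0.1191]
tool_rot: [179.9, 0.5, 164.5]
force: [-0.3, -0.8, -2.8]
finger_gap: 0.0191
```

```bash
python3 -c "
from h import *
st(164.5);snap('scene','scene6');snap('side','side6')
crop('scene6',250,120,350,210,7,'c13');crop('side6',235,175,325,265,6.5,'c14')"
```

```text
t 20.47 pos [569.82 -39.83 119.05] rot [179.88   0.51 164.48] F [-0.31 -0.83 -2.8 ] T [ 0.07 -0.04 -0.04] gap 0.0191 turn [0.02 0.53 0.02]
```

View pics/c13.png

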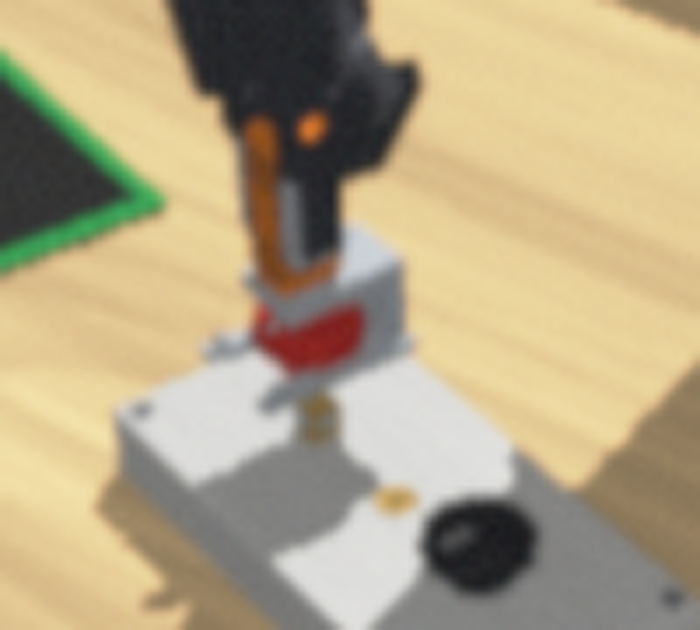

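View pics/c14.png

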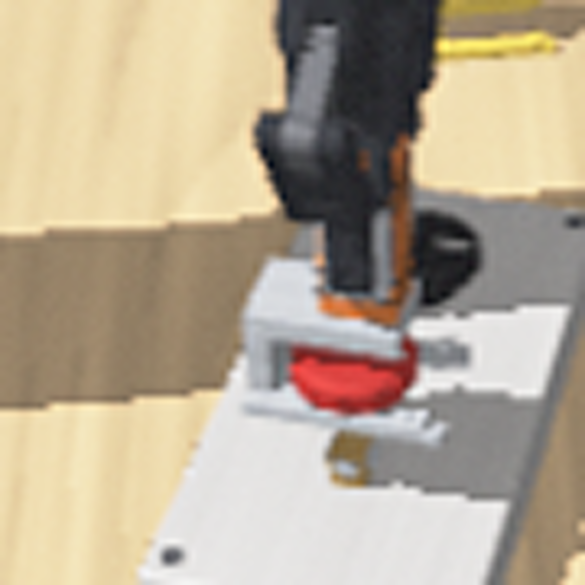

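The knob is off (brass post visible at scene crop (318,420)) and rides level on the fork. I lift and carry it gently to the mat, whose centre is at about (0.513,-0.307).

>>> drive_tool(commands=[[[0,0,3],[0,0.15,0],0],[[0,-1,4],[0,0.1,0],0],[[0,-2,3],[0,0,0],0],[[-1,-4,2],[0,0,0],0],[[-1,-6,0],[0,0,0],0],[[-1.5,-8,0],[0,0,0],0],[[-2,-10,0],[0,0,0],0],[[-2,-10,0],[0,0,0],0],[[-2,-10,0],[0,0,0],0],[[-2,-10,0],[0,0,0],0],[[-2,-10,0],[0,0,0],0],[[-2,-10,0],[0,0,0],0]])

```text
time: 21.57
eef_pos: [0.5518, -0.1288, 0.1315]
tool_rot: [180.0, 0.2, 164.5]
force: [-0.2, -0.6, -3.1]
finger_gap: 0.0193
```

```bash
python3 -c "
from h import *
st(164.5)"
```

```text
t 21.57 pos [ 551.83 -128.77  131.52] rot [1.7999e+02 1.6000e-01 1.6451e+02] F [-0.24 -0.59 -3.12] T [ 0.02 -0.02  0.02] gap 0.0193 turn [ 0.03  0.15 -0.01]
```

>>> drive_tool(commands=[[[-2,-10,0],[0,0,0],0],[[-2,-10,0],[0,0,0],0],[[-2,-10,0],[0,0,0],0],[[-2,-10,0],[0,0,0],0],[[-2,-10,0],[0,0,0],0],[[-2,-10,0],[0,0,0],0],[[-2,-10,0],[0,0,0],0],[[-2,-10,0],[0,0,0],0],[[-2,-10,0],[0,0,0],0],[[-2,-10,0],[0,0,0],0],[[-2,-10,0],[0,0,0],0],[[-2,-10,0],[0,0,0],0]])

```text
time: 22.57
eef_pos: [0.5246, -0.2628, 0.1313]
tool_rot: [180.0, 0.1, 164.5]
force: [0.1, -0.5, -2.3]
finger_gap: 0.0197
```

```bash
python3 -c "
from h import *
st(164.5)"
```

```text
t 22.57 pos [ 524.61 -262.78  131.31] rot [1.8000e+02 1.4000e-01 1.6445e+02] F [ 0.06 -0.52 -2.27] T [-0.02 -0.01  0.03] gap 0.0197 turn [0.03 0.13 0.05]
```

>>> drive_tool(commands=[[[-2,-9,0],[0,0,0],0],[[-1.5,-8,0],[0,0,0],0],[[-1,-6,0],[0,0,0],0],[[-1,-4,0],[0,0,0],0],[[0,-2,0],[0,0,0],0],[[0,-1,-2],[0,0,0],0],[[0,0,-4],[0,0,0],0],[[0,0,-5],[0,0,0],0],[[0,0,-4],[0,0,0],0],[[0,0,-2],[0,0,0],0],[[0,0,0],[0,0,0],0],[[0,0,0],[0,0,0],0]])

```text
time: 23.57
eef_pos: [0.518, -0.2964, 0.1115]
tool_rot: [179.9, 0.1, 164.5]
force: [1.0, 0.5, -2.5]
finger_gap: 0.0193
```

```bash
python3 -c "
from h import *
st(164.5);snap('scene','scene7');snap('side','side7')
crop('scene7',180,60,310,180,5.5,'c15');crop('side7',180,240,340,400,4,'c16')"
```

```text
t 23.57 pos [ 518.01 -296.41  111.53] rot [1.7995e+02 6.0000e-02 1.6446e+02] F [ 0.98  0.5  -2.46] T [-0.03 -0.08 -0.04] gap 0.0193 turn [-0.03  0.07  0.04]
```

View pics/c15.png

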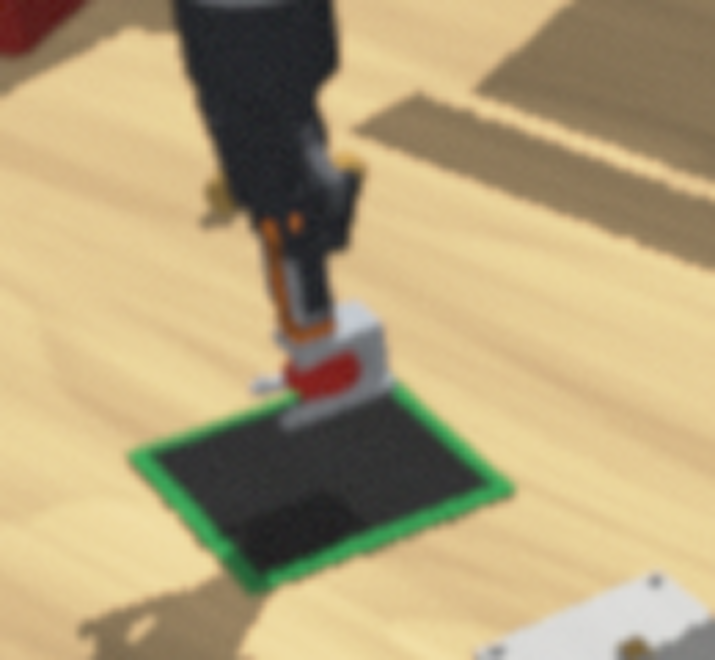

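View pics/c16.png

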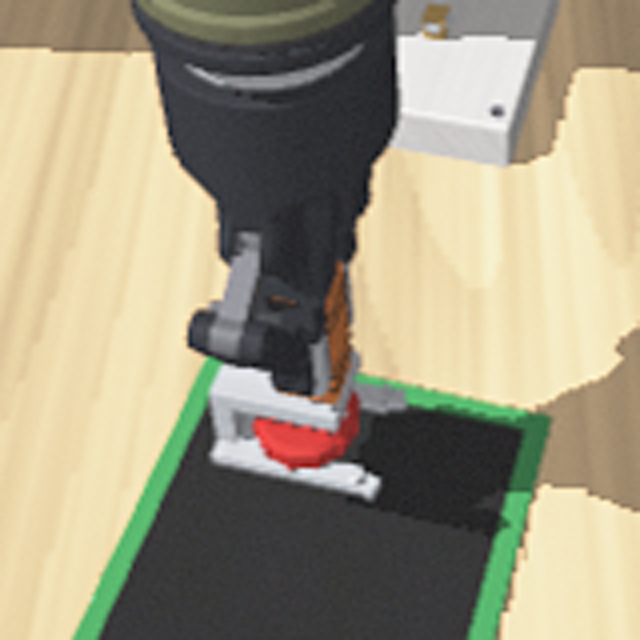

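>>> drive_tool(commands=[[[0,0,-2],[0,0,0],0],[[0,-1,-4],[0,0,0],0],[[0,-1,-6],[0,0,0],0],[[0,-1,-6],[0,0,0],0],[[0,0,-6],[0,0,0],0],[[0,0,-5],[0,0,0],0],[[0,0,-3],[0,0,0],0],[[0,0,-1],[0,0,0],0],[[0,0,0],[0,0,0],0],[[0,0,0],[0,0,0],0]])

```text
time: 24.5
eef_pos: [0.5179, -0.3, 0.0748]
tool_rot: [180.0, 0.1, 164.4]
force: [-0.2, 0.7, -2.0]
finger_gap: 0.0197
```

```bash
python3 -c "
from h import *
st(164.5)"
```

```text
t 24.50 pos [ 517.87 -300.04   74.81] rot [1.7996e+02 6.0000e-02 1.6443e+02] F [-0.18  0.67 -2.04] T [ 0.03 -0.02 -0.02] gap 0.0197 turn [-0.03  0.07  0.07]
```

>>> drive_tool(commands=[[[0,0,-2],[0,0,0],0],[[0,0,-3],[0,0,0],0],[[0,0,-3],[0,0,0],0],[[0,0,-2],[0,0,0],0],[[0,0,-1],[0,0,0],0],[[0,0,0],[0,0,0],0],[[0,0,0],[0,0,0],0]])

```text
time: 25.08
eef_pos: [0.5185, -0.3002, 0.0635]
tool_rot: [180.0, 0.2, 164.4]
force: [-0.3, 0.6, -2.5]
finger_gap: 0.0194
```

```bash
python3 -c "
from h import *
st(164.5)"
```

```text
t 25.08 pos [ 518.49 -300.17   63.46] rot [1.7997e+02 1.5000e-01 1.6444e+02] F [-0.28  0.63 -2.48] T [-0.01 -0.04  0.01] gap 0.0194 turn [0.02 0.15 0.06]
```

>>> drive_tool(commands=[[[0,0,-0.8],[0,0.1,0],0],[[0,0,-0.8],[0,0,0],0],[[0,0,-0.8],[0,0,0],0],[[0,0,-0.8],[0,0,0],0],[[0,0,-0.8],[0,0,0],0],[[0,0,-0.8],[0,0,0],0],[[0,0,0],[0,0,0],0]])

```text
time: 25.67
eef_pos: [0.5188, -0.3003, 0.0586]
tool_rot: [-180.0, 0.1, 164.4]
force: [-0.1, -0.5, -1.8]
finger_gap: 0.0193
```

```bash
python3 -c "
from h import *
st(164.5)"
```

```text
t 25.67 pos [ 518.8  -300.33   58.58] rot [-1.7998e+02  9.0000e-02  1.6444e+02] F [-0.1 -0.5 -1.8] T [-0.07 -0.05  0.06] gap 0.0193 turn [0.04 0.08 0.06]
```

>>> drive_tool(commands=[[[0,0,-0.6],[0,0,0],0],[[0,0,-0.6],[0,0,0],0],[[0,0,-0.6],[0,0,0],0],[[0,0,-0.6],[0,0,0],0],[[0,0,-0.4],[0,0,0],0]])

```text
time: 26.08
eef_pos: [0.5189, -0.3004, 0.0557]
tool_rot: [-180.0, 0.1, 164.4]
force: [0.6, 0.8, -2.2]
finger_gap: 0.0195
```

>>> drive_tool(commands=[[[0,0,-0.4],[0,0,0],0],[[0,0,-0.4],[0,0,0],0]])

```text
time: 26.25
eef_pos: [0.519, -0.3005, 0.0549]
tool_rot: [-180.0, 0.1, 164.4]
force: [-1.1, -0.8, 5.4]
finger_gap: 0.0189
```

>>> drive_tool(commands=[[[0,0,-0.4],[0,0,0],0],[[0,0,-0.4],[0,0,0],0]])

```text
time: 26.42
eef_pos: [0.5189, -0.3004, 0.0548]
tool_rot: [-180.0, 0.1, 164.4]
force: [-2.7, 0.7, 3.0]
finger_gap: 0.0194
```

```bash
python3 -c "
from h import *
st(164.5)"
```

```text
t 26.42 pos [ 518.93 -300.43   54.84] rot [-1.7996e+02  1.3000e-01  1.6444e+02] F [-2.71  0.72  3.05] T [ 0.29  0.25 -0.04] gap 0.0194 turn [0.07 0.12 0.06]
```

The fork is on the mat: contact at TCP z 54.8, exactly where it should be. I check the knob before releasing.

```bash
python3 -c "
from h import *
snap('scene','scene8');snap('side','side8')
crop('scene8',190,90,300,180,6.5,'c17');crop('side8',180,270,320,400,4.5,'c18')"
```

```text
(no output)
```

View pics/c17.png

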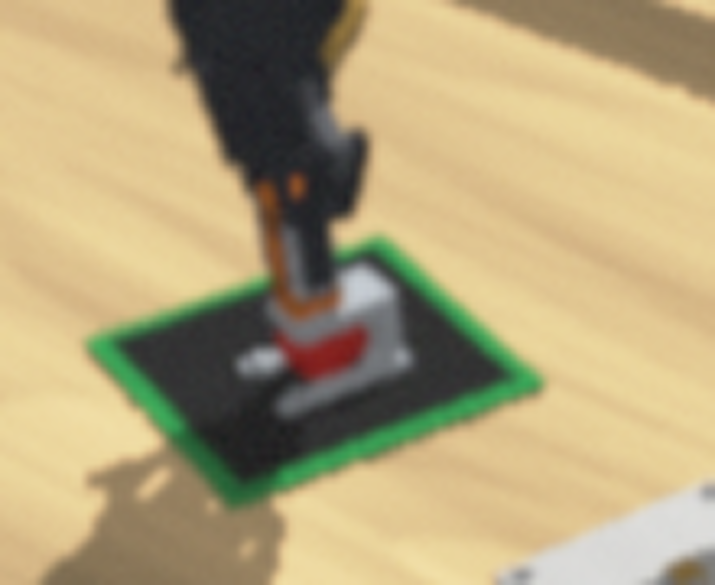

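View pics/c18.png

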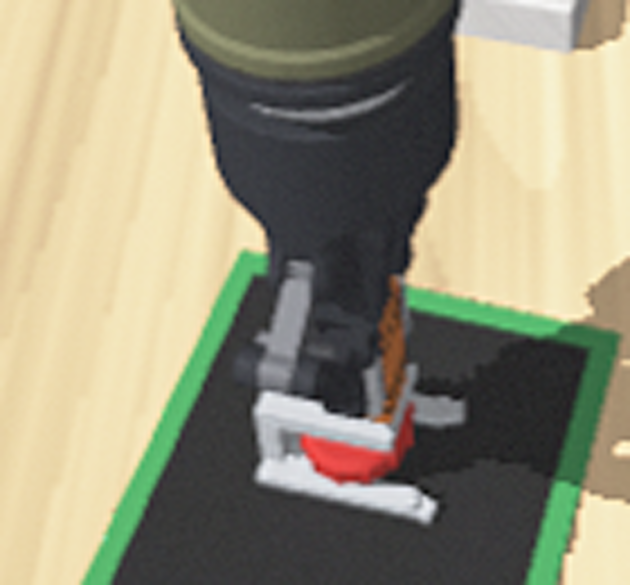

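The knob sits upright between the tines, with everything inside the green edge. I release slowly and retreat straight up.

>>> drive_tool(commands=[[[0,0,0],[0,0,0],0],[[0,0,0.1],[0,0,0],0],[[0,0,0],[0,0,0],0.25],[[0,0,0],[0,0,0],0.35],[[0,0,0],[0,0,0],0.45],[[0,0,0],[0,0,0],0.55],[[0,0,0],[0,0,0],0.6],[[0,0,0],[0,0,0],0.6],[[0,0,0],[0,0,0],0.6]], grip_force=20)

```text
time: 27.27
eef_pos: [0.52, -0.3009, 0.0547]
tool_rot: [-180.0, 0.3, 164.4]
force: [1.2, -0.0, 0.7]
finger_gap: 0.0512
```

```bash
python3 -c "
from h import *
st(164.5);snap('wrist','wrist9')"
```

```text
t 27.27 pos [ 520.02 -300.92   54.67] rot [-179.95    0.26  164.43] F [ 1.21 -0.04  0.73] T [ 0.02 -0.03 -0.02] gap 0.0512 turn [0.11 0.23 0.07]
```

View pics/wrist9.png

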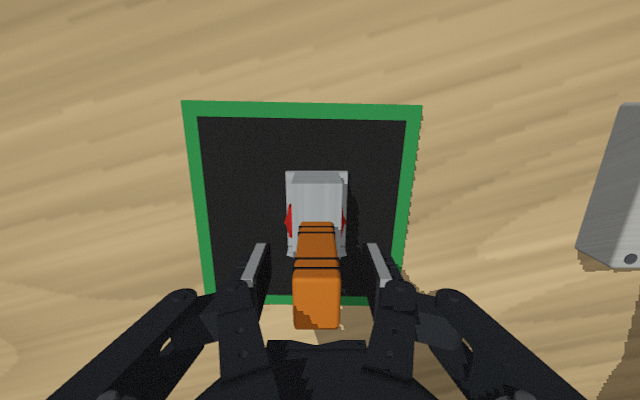

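The handle (columns 293–340) is clear of both pads. I raise straight up.

>>> drive_tool(commands=[[[0,0,5],[0,0,0],0.6],[[0,0,12],[0,0,0],0.6],[[0,0,18],[0,0,0],0.6],[[0,0,18],[0,0,0],0.6],[[0,0,18],[0,0,0],0.6],[[0,0,18],[0,0,0],0.6],[[0,0,18],[0,0,0],0.6],[[0,0,10],[0,0,0],0.6],[[0,0,0],[0,0,0],0.6],[[0,0,0],[0,0,0],0.6],[[0,0,0],[0,0,0],0.6],[[0,0,0],[0,0,0],0.6]])

```text
time: 28.32
eef_pos: [0.5183, -0.2998, 0.1787]
tool_rot: [-180.0, 0.2, 164.5]
force: [0.6, 0.3, -0.2]
finger_gap: 0.0514
```

```bash
python3 -c "
from h import *
st();snap('side','side10');snap('scene','scene10')
a=cv2.imread('pics/side10.png');b=cv2.imread('pics/scene10.png')
crop('side10',170,180,450,400,2.8,'c20');crop('scene10',180,90,300,180,6.5,'c21')"
```

```text
t 28.32 pos [ 518.29 -299.77  178.73] rot [-1.7998e+02  1.7000e-01  1.6446e+02] F [ 0.58  0.25 -0.25] T [-0.   -0.01 -0.01] gap 0.0514
```

View pics/c20.png

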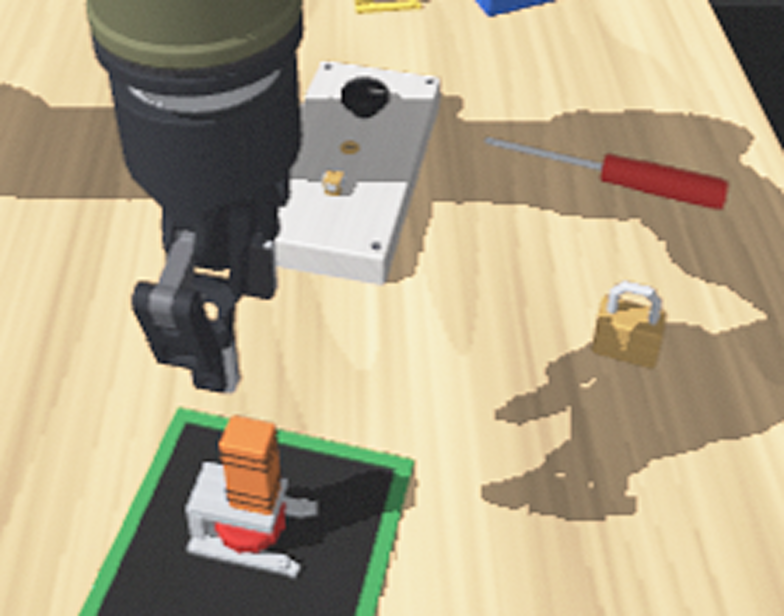

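View pics/c21.png

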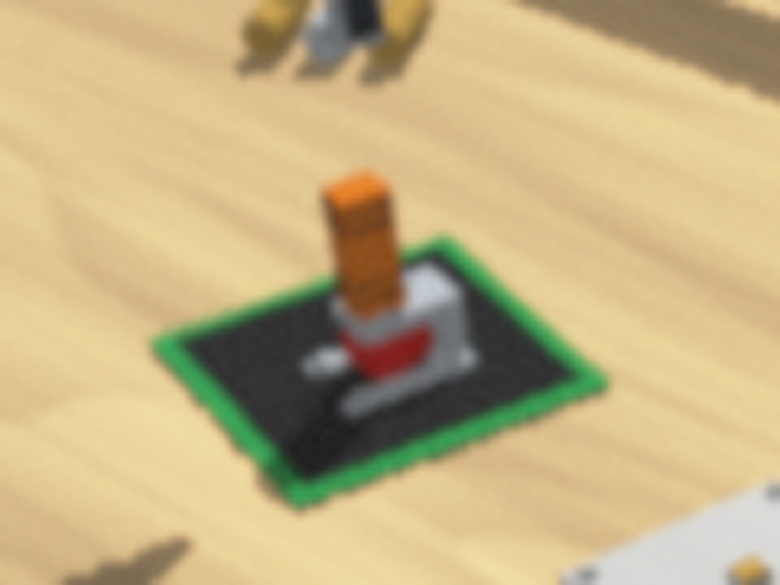

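View pics/scene10.png

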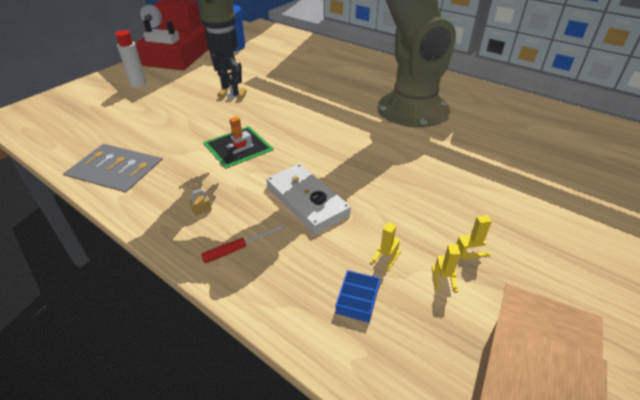

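The puller stands upright on the mat with the red knob upright between its tines. The black knob, padlock, screwdriver, box and decoys are where they were, and the robot is clear of everything. I hand in.

```bash
python3 -c "
from h import *
print(manip.finish_job()); st()"
```

```text
the job is handed in; nothing more can be done
None
the job is handed in; nothing more can be done
```

The red knob is off its post and standing upright on the green-edged mat. The puller stands upright around it, and I handed the job in at about 28.4 s.

- **Fork in and stop:** I felt the lock face at about 29.7 mm and slid the fork in with about 0.5 mm clearance. The stop met the knob's neck at about 3.5 N, and I eased back before pulling.
- **Pull:** The knob came off at about 11–12 N straight up, measured at the wrist after taking off the puller's weight.
- **Last checks:** Pictures showed the knob inside the green edge, with the black knob, padlock, screwdriver, pin box and yellow pullers apparently unmoved. The wrist force was near zero with the gripper clear.
- **Less gentle moments:** One confirming touch on the lock face reached about 13–15 N. The fork also brushed the face at about 5 N early in the slide, before I levelled it. Neither shows any visible effect, and both are well under the limits.

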